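# Take the stacked nut carrier apart at the wreath bench

## Robot

A 6-joint arm with a two-finger parallel gripper is mounted at the origin on the work surface. World frame = base frame: x ahead of the robot, y to its left, z up, the work surface at z = 0. Lengths are in m, angles in rad, forces in N, time in s.
With the tool pointing down it reaches from about 0.35 to 0.85 m from the base axis. Payload 8.1 kg.
Tool frame: the origin (TCP) lies at the very end of the fingers, on their centre line; the grasp point (between the pads) lies 19 mm behind it (env.hold_point_z is the distance from the TCP to the grasp point, in m); z points along the fingers, y is the line along which they close (so a half turn about z gives the same grasp; the last joint's range is limited). The gripper opens to 93 mm and grips with 3 to 60 N. Pads are 15 mm wide; open, the fingers measure 128 mm over their backs; the gripper's body (75 mm by 188 mm) begins 65 mm behind the grasp point.
Start: joints at [1.027, 0.13, 1.488, -0, 1.523, -0.085], TCP at [0.266, 0.538, 0.219] pointing down, gripper open.
Joint ranges: [-2.96, 2.96], [-0.89, 2.26], [0.02, 2.5], [-1.34, 4.48], [0, 2.73], [-2.66, 2.66]. Speed limits (rad/s): [2.39, 2.39, 2.79, 3.14, 3.14, 3.14].

## Interface

Orientations are given as a unit quaternion [x, y, z, w].
In Python, from workcell import status, vision, ticket, masks_of, landmark_of, env gives the robot as it stands. The module is installed in compiled form; this text tells all that it offers.
- The arm moves only by the tool send_rows, never from a script. Its argument "moves" is a list of rows, each an object of numbers: "dx", "dy", "dz": the shift along the tool's x, y, z in units of 8 cm (1.0 is 8 cm); "wx", "wy", "wz": the turn, a rotation vector about the tool's x, y, z in units of 1.5 rad (1.0 is 1.5 rad); "gripper": the gripper command: -1 is fully open, 1 is shut, values between are in proportion. In form: [{"dx": .., "dy": .., "dz": .., "wx": .., "wy": .., "wz": .., "gripper": ..}, ...]. A call has 1 to 20 rows; each row shifts and turns the commanded pose from where the row before left it, along the tool's axes as they then stand; what a row does not reach is not made up. A row lasts 1/10 s, in which the tool goes at most 50 mm and 8.59 degrees, less where a joint would pass 70% of its speed; a pose out of reach is approached as far as the arm can. A call with a number of a shift or a turn outside -1 to 1 is refused whole. A call with a gripper value outside its range is refused whole. The fingers move at their own pace and stop on an object; "grip_force" is the grip in N (left out, the last holds). Time passes only in rows, so rows that do not move let the fingers close. It gives the time, the measured TCP pose, the force, the opening and the grip force at its end, in the units of the state.
- status.get_obs(): the state, without advancing time (a new reading comes with each control period).
- vision.grab_frame(name): name is "scene" or "side" or "wrist"; returns the picture (480x640x3 uint8, red, green, blue); there is no depth.
- vision.camera_info(name): a dict with "fx", "fy", "cx", "cy" (pixels), "extrinsics" (4x4, takes a point from world to camera coordinates). Camera axes: x right, y down, z forward; pixel columns grow to the right and rows downward; lengths in m; the calibration is good to about 2 mm. A picture is of the moment at which its call begins: read the wrist's pose just before it. camera_info takes no time and is no camera call; for the wrist camera it gives the pose at the moment of the call.
- ticket.hand_in(): hands the job in; it is judged then, once.
Trained networks look in the newest picture that a camera, given by its name, has taken for a name from the list of things; names that differ only in an ending like _2 or _b are one class to them, and where a whole thing is asked for, a point or a joint stands for the part that bears it (a point fixed in the world has none). Each returns a list of dicts, best first, with "p" (0 to 1); they miss things now and then, are a little off and sometimes report something else, mostly with a low value. They report only what shows in the picture. A call takes as long as a camera call. They do not tell look-alikes from the thing itself.
- masks_of(target, camera): "pixels" (480x640 bool, what is visible of it).
- landmark_of(target, camera): "location" ([x, y, z] in m, in world coordinates, good to about 4 mm: a listed point, or the origin of a listed thing).
The state is a dict: "time_s": time; "q": joint angles; "joint_velocities": joint speeds; "effort": joint torques, N m; "eef_pos": TCP position; "orientation": TCP orientation; "force": force on the tool from outside, world axes, zero at the start; "wrist_torque": the same for the moment, N m; "finger_gap": finger opening in m; "gripper_force": force on a finger pad.
Only numpy, scipy, OpenCV 4.12 (cv2) and the standard library are available. Lean on these libraries where they do the work, as an engineer would, in place of code of your own. Each camera call takes 0.05 s, during which the arm holds its last target. There are 200 camera calls.

## Task

Unstack the carrier so the wreath maker can reach the peanuts: swing its red latch arm a quarter turn or so to either side, clear of the stack, then lift off the lid and set it knob up in the white tray, then stand the green tin on the middle of the green coaster, and last the blue tin on the middle of the blue coaster. Take one part at a time, in that order, keep the lid and the filled tins upright and set each down on its place rather than dropping it. Do not disturb the glue gun, the straw wreath or the jar.

Things in the scene. Friction and masses are not known exactly. Their poses are not given: they have to be found in the camera images.
- latch (a joint): Angle in rad of the red latch arm about its upright post. 0: the arm lies right across the stack, 3 mm above the lid's knob, so the lid cannot come off. Seen from above positive is anticlockwise (with the carrier at yaw 0 the tip goes towards +x), negative clockwise (towards -x); stops at +-2.0. It turns with slight friction (about 0.6 N at the tip) and stays where it is left. A quarter turn is 1.57 either way.
- latch_pin (a point): Grip point on the black upright pin at the free tip of the latch arm: 14 mm diameter, standing 34 mm above the arm; the point lies on the pin's axis, 10 mm below its top, which is 169 mm over the table, and 24 mm above the top of the arm. The arm is a bar 10 mm wide and 8 mm thick, from 127 to 135 mm over the table. The pin lies 105 mm from the pivot.
- latch_pivot (a point): Turning axis (vertical) of the latch arm, on top of the 14 mm post that stands 80 mm from the stack's axis; the top of its red 22 mm hub is 4 mm above this point, 139 mm over the table. z up.
- carrier_seat (a point): Centre of the steel carrier's seat, on which the stack stands: the recess floor 6 mm above the table; the stack's axis goes up from here. z up; the carrier's +y axis points to the post. Base plate 100 mm (x) by 170 mm (y), seat ring 68 mm outside and 6 mm tall. The carrier is screwed to the table. Stack from the seat up: blue tin, green tin, lid; each part's foot sits 6 mm deep, with 2 mm play, in the part below and lifts straight out.
- lid_knob (a point): Grip point of the lid, half-way up its black knob (20 mm diameter, 26 mm tall). The aluminium flange is 68 mm across and 6 mm thick, its top 13 mm below this point; under it a plug of 54 mm diameter, 6 mm tall. The plug's underside, on which the lid rests when set down, lies 25 mm below this point. z is up along the knob. About 0.12 kg.
- green_tin_center (a point): Centre, half-way up, of the upper tin, green, round, open, part filled with peanuts (fixed in it, well below the rim): 64 mm outside diameter, 46 mm tall of which the lowest 6 mm is a steel foot of 54 mm diameter. Wall 3 mm. z is its upright axis. About 0.18 kg.
- blue_tin_center (a point): Centre, half-way up, of the lower tin, blue, otherwise the same as the green tin.
- tray: White shallow square tray for the lid, 120 x 120 mm outside, walls 14 mm tall and 4 mm thick, floor 4 mm thick; origin under its centre on the table. Fixed.
- green_coaster: Green round coaster for the green tin, 90 mm diameter, 4 mm thick, with a small pale dot at its centre; origin under its centre on the table. Fixed.
- blue_coaster: Blue round coaster for the blue tin, 90 mm diameter, 4 mm thick, with a small pale dot at its centre; origin under its centre on the table. Fixed.
- wreath: Bystander: straw wreath lying flat beyond the coasters, 156 mm across, about 36 mm tall; origin at its centre on the table.
- glue_gun: Bystander: navy-blue glue gun lying on its side beyond the carrier, about 150 mm long (nozzle along its +x) and 120 mm across with its handle (towards its -y), 40 mm tall; origin under the barrel on the table.
- jar: Bystander: small jar with a yellow cap, 54 mm diameter, 75 mm tall, to the robot's right; origin under its centre on the table.
Not all that is in view belongs to the job. Of the things like the part that bears latch, leave any that is brown, pink or turquoise; of the rest the larger one is meant.

How it is judged:
On the way, in this order (a step that is already met when the one before it is completed fails the run):
1. the latch arm is swung at least 1.3 rad to either side while the lid and both tins still sit in the stack ((value of joint latch above 1.3 rad or value of joint latch below -1.3 rad) and horizontal distance between each of lid_knob, green_tin_center, blue_tin_center and carrier_seat below 0.008 m and z of lid_knob in the frame of carrier_seat below 0.111 m and angle between each of lid_knob, green_tin_center, blue_tin_center's own z axis and vertical below 0.1 rad and z of green_tin_center in the frame of carrier_seat below 0.069 m and z of blue_tin_center in the frame of carrier_seat below 0.029 m), for 0.2 s.
2. the lid lies knob up in the tray, released, and both tins still sit in the carrier (x of lid_knob in the frame of tray between -0.03 and 0.03 m and y of lid_knob in the frame of tray between -0.03 and 0.03 m and z of lid_knob in the frame of tray between 0.025 and 0.034 m and angle between each of lid_knob, green_tin_center, blue_tin_center's own z axis and vertical below 0.1 rad and linear speed of lid below 0.03 m/s and contact force between the fingers and lid below 0.1 N and horizontal distance between each of green_tin_center, blue_tin_center and carrier_seat below 0.008 m and z of green_tin_center in the frame of carrier_seat below 0.069 m and z of blue_tin_center in the frame of carrier_seat below 0.029 m), for 0.2 s.
3. the green tin stands on the green coaster, released, and the blue tin still sits in the carrier (horizontal distance between green_tin_center and green_coaster below 0.02 m and z of green_tin_center in the frame of green_coaster between 0.023 and 0.032 m and angle between each of green_tin_center, blue_tin_center's own z axis and vertical below 0.1 rad and linear speed of green_tin below 0.03 m/s and contact force between the fingers and green_tin below 0.1 N and horizontal distance between blue_tin_center and carrier_seat below 0.008 m and z of blue_tin_center in the frame of carrier_seat below 0.029 m), for 0.2 s.
4. the blue tin stands on the blue coaster, released (horizontal distance between blue_tin_center and blue_coaster below 0.02 m and z of blue_tin_center in the frame of blue_coaster between 0.023 and 0.032 m and angle between blue_tin_center's own z axis and vertical below 0.1 rad and linear speed of blue_tin below 0.03 m/s and contact force between the fingers and blue_tin below 0.1 N), for 0.2 s.
At the end, for the whole second after the job is handed in: Latch arm at least 1.3 rad to one side; lid flat, knob up on the tray's floor, within 30 mm of its centre along each side; green and blue tins upright (0.1 rad) on the coaster of their own colour, within 20 mm of its centre; all released and at rest (all of step 4 and (value of joint latch above 1.3 rad or value of joint latch below -1.3 rad) and x of lid_knob in the frame of tray between -0.03 and 0.03 m and y of lid_knob in the frame of tray between -0.03 and 0.03 m and z of lid_knob in the frame of tray between 0.025 and 0.034 m and angle between each of lid_knob, green_tin_center's own z axis and vertical below 0.1 rad and linear speed of each of lid, green_tin below 0.03 m/s and contact force between the fingers and lid below 0.1 N and horizontal distance between green_tin_center and green_coaster below 0.02 m and z of green_tin_center in the frame of green_coaster between 0.023 and 0.032 m and contact force between the fingers and green_tin below 0.1 N); the robot touches nothing.
It fails at once if the lid or a tin is tipped by more than 0.6 rad (angle between any of lid_knob, green_tin_center, blue_tin_center's own z axis and vertical above 0.6 rad).
It fails at once if the lid or a tin is dropped on its place: falling free more than 12 mm above it ((horizontal distance between green_tin_center and green_coaster below 0.07 m and z of green_tin_center in the frame of green_coaster above 0.039 m and contact force between the fingers and green_tin below 0.05 N and linear speed of green_tin above 0.35 m/s) or (horizontal distance between blue_tin_center and blue_coaster below 0.07 m and z of blue_tin_center in the frame of blue_coaster above 0.039 m and contact force between the fingers and blue_tin below 0.05 N and linear speed of blue_tin above 0.35 m/s) or (horizontal distance between lid_knob and tray below 0.07 m and z of lid_knob in the frame of tray above 0.041 m and contact force between the fingers and lid below 0.05 N and linear speed of lid above 0.35 m/s)).
It fails at once if the glue gun, the wreath or the jar is shifted by more than 20 mm (distance of any of wreath, glue_gun, jar from where it was at the start of the episode above 0.02 m).
It also fails if it takes over 72 s, if anything falls off the work surface, if the arm or the gripper's body presses on something with over 40 N, if the wrist force passes 120 N, or if a joint passes its speed limit or range.

## Working session

There is one attempt and no reset: what is moved stays moved. The work goes in short steps, Python scripts to look and compute and a tool call to move; the robot and the scene stay as the last step left them, time stands still between calls to the robot, and variables do not carry over. Pictures are saved under pics/ and viewed, at most 12 in all, crops included, and the job is handed in when it is done.

Besides the shell and the picture viewer there is one more tool, called after "Call:" as name(argument=value, ...) on one line, values as JSON. send_rows: Moves the arm, as the interface text tells. Shifts and turns lie within -1 to 1; 1 stands for 8 cm of shift or 1.5 rad of turn. Its arguments: {"type":"object","properties":{"moves":{"type":"array"},"grip_force":{"type":"number"}},"required":["moves"]}

```bash
mkdir -p pics; cat > h.py <<'E'
from workcell import status, vision, ticket, masks_of, landmark_of, env
import numpy as np, cv2
from scipy.spatial.transform import Rotation as R
def proj(ci,p):
    c=(np.array(ci["extrinsics"])@np.r_[p,1])[:3]
    return np.array([ci["fx"]*c[0]/c[2]+ci["cx"],ci["fy"]*c[1]/c[2]+ci["cy"]])
def ray(ci,uv):
    E=np.array(ci["extrinsics"]);Rm=E[:3,:3]
    o=-Rm.T@E[:3,3];d=Rm.T@np.array([(uv[0]-ci["cx"])/ci["fx"],(uv[1]-ci["cy"])/ci["fy"],1])
    return o,d/np.linalg.norm(d)
def at_z(ci,uv,z):
    o,d=ray(ci,uv);return o+d*(z-o[2])/d[2]
def tri(rs):
    A=np.zeros((3,3));b=np.zeros(3)
    for o,d in rs:
        P=np.eye(3)-np.outer(d,d);A+=P;b+=P@o
    x=np.linalg.solve(A,b);return x,[np.linalg.norm((np.eye(3)-np.outer(d,d))@(x-o)) for o,d in rs]
E
python3 - <<'E'
from h import *
np.set_printoptions(precision=4,suppress=True)
o=status.get_obs();print(o["time_s"],o["eef_pos"],o["orientation"],o["finger_gap"])
ims=[]
for c in ["scene","side"]:
    im=vision.grab_frame(c);cv2.imwrite(f"pics/{c}0.png",im[:,:,::-1]);ims.append(im)
    ci=vision.camera_info(c);print(c,ray(ci,(320,240)))
    for t in ["latch_pin","latch_pivot","carrier_seat","lid_knob","green_tin_center","blue_tin_center","tray","green_coaster","blue_coaster","wreath","glue_gun","jar"]:
        print(t,[(round(d["p"],2),np.round(d["location"],3).tolist(),np.round(proj(ci,d["location"])).tolist()) for d in landmark_of(t,c)[:4]])
E
```

```text
0.0 [0.2654 0.5375 0.2176] [ 0.2274  0.9738 -0.0009 -0.0003] 0.09266389737708912
scene (array([1.2151, 0.7361, 0.8168]), array([-0.5477, -0.6118, -0.5708]))
latch_pin [(0.98, [0.489, 0.469, 0.162], [519.0, 317.0]), (0.96, [0.525, 0.204, 0.16], [396.0, 263.0]), (0.76, [0.721, 0.316, 0.103], [370.0, 359.0]), (0.7, [0.264, 0.218, 0.156], [472.0, 221.0])]
latch_pivot [(0.89, [0.292, 0.324, 0.136], [504.0, 252.0]), (0.87, [0.534, 0.306, 0.136], [431.0, 297.0]), (0.79, [0.731, 0.378, 0.09], [391.0, 387.0]), (0.6, [0.374, 0.123, 0.096], [409.0, 243.0])]
carrier_seat [(0.9, [0.516, 0.228, 0.007], [402.0, 320.0]), (0.84, [0.722, 0.327, 0.006], [371.0, 397.0]), (0.73, [0.384, 0.07, 0.009], [388.0, 264.0]), (0.64, [0.497, 0.493, 0.007], [511.0, 383.0])]
lid_knob [(0.61, [0.517, 0.227, 0.107], [405.0, 286.0]), (0.43, [0.752, 0.191, -0.003], [313.0, 369.0])]
green_tin_center [(0.69, [0.514, 0.233, 0.069], [406.0, 300.0])]
blue_tin_center [(0.86, [0.52, 0.224, 0.03], [400.0, 312.0])]
tray [(0.9, [0.496, -0.355, -0.0], [255.0, 218.0]), (0.69, [0.52, 0.228, 0.007], [401.0, 320.0])]
green_coaster [(0
[... 919 characters left out ...]
.071, 0.004], [278.0, 269.0])]
lid_knob [(0.73, [0.748, -0.165, 0.001], [424.0, 299.0]), (0.5, [0.516, 0.23, 0.115], [307.0, 201.0])]
green_tin_center [(0.49, [0.514, 0.232, 0.069], [307.0, 213.0]), (0.3, [0.519, 0.229, 0.112], [308.0, 202.0])]
blue_tin_center [(0.46, [0.516, 0.224, 0.033], [309.0, 222.0])]
tray [(0.62, [0.494, -0.354, 0.002], [362.0, 376.0])]
green_coaster [(0.91, [0.538, -0.181, 0.003], [356.0, 319.0]), (0.2, [0.569, -0.019, -0.001], [348.0, 277.0])]
blue_coaster [(0.92, [0.571, -0.015, 0.001], [348.0, 276.0])]
wreath [(0.8, [0.748, -0.164, 0.0], [423.0, 298.0]), (0.66, [0.514, 0.231, 0.003], [308.0, 228.0])]
glue_gun []
jar [(0.75, [0.542, -0.486, 0.001], [400.0, 419.0])]
```

View pics/scene0.png

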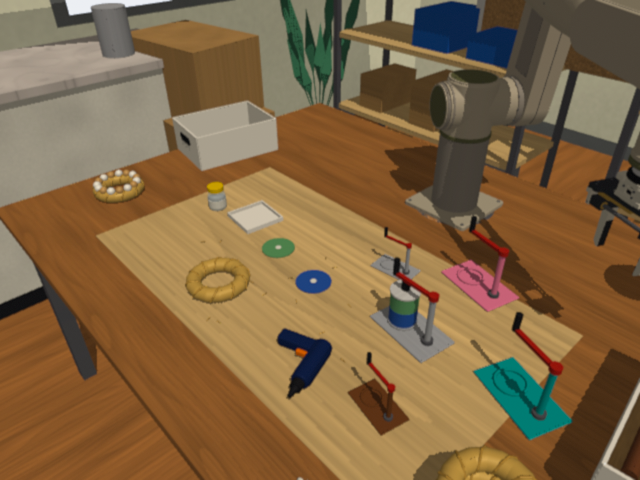

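View pics/side0.png

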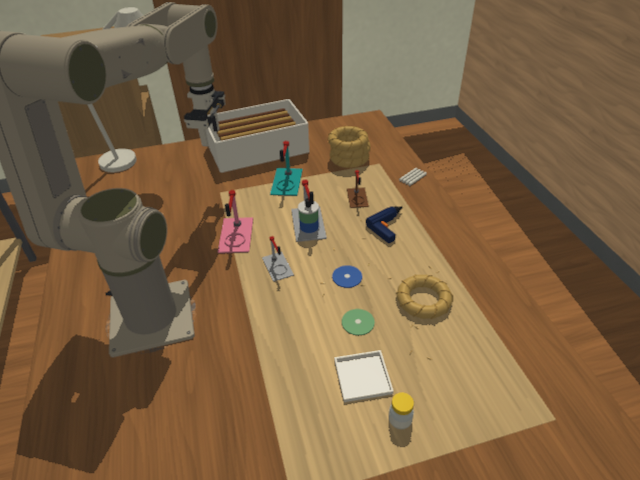

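Scene (402,300) and side (307,210) both show the stack on the larger grey carrier, at about (0.516, 0.228). The look-alikes are pink, turquoise and brown, plus a smaller grey one at scene (397,265). I'll bring the wrist camera over the stack to measure it closely.

Call:
send_rows(moves=[{"dz": -0.33, "wz": 0.0957, "gripper": -1}, {"dz": -0.33, "wz": 0.0957, "gripper": -1}, {"dz": -0.33, "wz": 0.0957, "gripper": -1}, {"dz": -0.33, "wz": 0.0957, "gripper": -1}, {"dz": -0.33, "wz": 0.0957, "gripper": -1}, {"wz": 0.0957, "gripper": -1}, {"wz": 0.0957, "gripper": -1}, {"wz": 0.0957, "gripper": -1}, {"wz": 0.0957, "gripper": -1}, {"dx": -0.336, "dy": 0.32, "gripper": -1}, {"dx": -0.336, "dy": 0.32, "gripper": -1}, {"dx": -0.336, "dy": 0.32, "gripper": -1}, {"dx": -0.336, "dy": 0.32, "gripper": -1}, {"dx": -0.336, "dy": 0.32, "gripper": -1}, {"dx": -0.336, "dy": 0.32, "gripper": -1}, {"dx": -0.336, "dy": 0.32, "gripper": -1}, {"dx": -0.336, "dy": 0.32, "gripper": -1}, {"dx": -0.336, "dy": 0.32, "gripper": -1}, {"dx": -0.336, "dy": 0.32, "gripper": -1}])

```text
$.moves[0]: bad value
```

```bash
cat > look.py <<'E'
from h import *
import sys
np.set_printoptions(precision=4,suppress=True)
def look(tag,names,near=None):
    o=status.get_obs();ci=vision.camera_info("wrist")
    im=vision.grab_frame("wrist");cv2.imwrite(f"pics/{tag}.png",im[:,:,::-1])
    print(o["time_s"],o["eef_pos"],"cam",ray(ci,(320,240)))
    for t in names:
        print(t,[(round(d["p"],2),np.round(d["location"],4).tolist(),np.round(proj(ci,d["location"])).tolist()) for d in landmark_of(t,"wrist")[:3]])
if __name__=="__main__": look(sys.argv[1],sys.argv[2:])
E
python3 look.py w1 latch_pin latch_pivot lid_knob carrier_seat green_tin_center blue_tin_center
```

```text
1.3 [0.2657 0.538  0.2186] cam (array([0.2027, 0.5694, 0.3848]), array([ 0.2266, -0.1121, -0.9675]))
latch_pin []
latch_pivot []
lid_knob []
carrier_seat [(0.6, [0.4969, 0.4954, 0.0118], [383.0, 429.0])]
green_tin_center []
blue_tin_center []
```

View pics/w1.png

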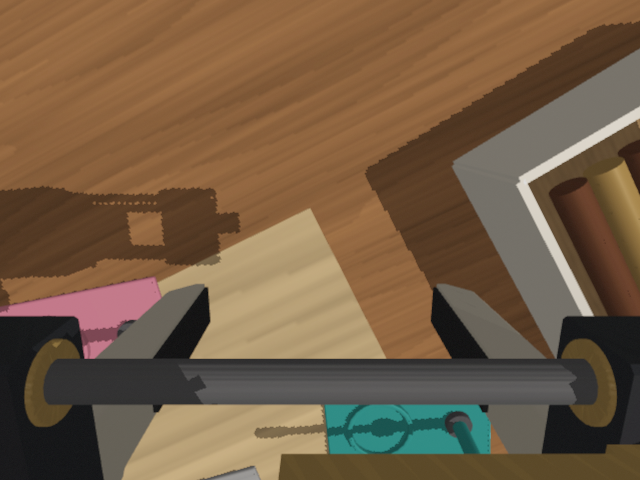

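The row was refused because every key has to be given. The picture only shows the view from the start pose, with the gripper hiding the lower third. I'll resend with full rows, placed so the stack sits in the upper half of the image.

Call:
send_rows(moves=[{"dx": 0, "dy": 0, "dz": -0.35, "wx": 0, "wy": 0, "wz": 0.0957, "gripper": -1}, {"dx": 0, "dy": 0, "dz": -0.35, "wx": 0, "wy": 0, "wz": 0.0957, "gripper": -1}, {"dx": 0, "dy": 0, "dz": -0.35, "wx": 0, "wy": 0, "wz": 0.0957, "gripper": -1}, {"dx": 0, "dy": 0, "dz": -0.35, "wx": 0, "wy": 0, "wz": 0.0957, "gripper": -1}, {"dx": 0, "dy": 0, "dz": -0.35, "wx": 0, "wy": 0, "wz": 0.0957, "gripper": -1}, {"dx": 0, "dy": 0, "dz": 0, "wx": 0, "wy": 0, "wz": 0.0957, "gripper": -1}, {"dx": 0, "dy": 0, "dz": 0, "wx": 0, "wy": 0, "wz": 0.0957, "gripper": -1}, {"dx": 0, "dy": 0, "dz": 0, "wx": 0, "wy": 0, "wz": 0.0957, "gripper": -1}, {"dx": 0, "dy": 0, "dz": 0, "wx": 0, "wy": 0, "wz": 0.0957, "gripper": -1}, {"dx": -0.35, "dy": 0.357, "dz": 0, "wx": 0, "wy": 0, "wz": 0, "gripper": -1}, {"dx": -0.35, "dy": 0.357, "dz": 0, "wx": 0, "wy": 0, "wz": 0, "gripper": -1}, {"dx": -0.35, "dy": 0.357, "dz": 0, "wx": 0, "wy": 0, "wz": 0, "gripper": -1}, {"dx": -0.35, "dy": 0.357, "dz": 0, "wx": 0, "wy": 0, "wz": 0, "gripper": -1}, {"dx": -0.35, "dy": 0.357, "dz": 0, "wx": 0, "wy": 0, "wz": 0, "gripper": -1}, {"dx": -0.35, "dy": 0.357, "dz": 0, "wx": 0, "wy": 0, "wz": 0, "gripper": -1}, {"dx": -0.35, "dy": 0.357, "dz": 0, "wx": 0, "wy": 0, "wz": 0, "gripper": -1}, {"dx": -0.35, "dy": 0.357, "dz": 0, "wx": 0, "wy": 0, "wz": 0, "gripper": -1}, {"dx": -0.35, "dy": 0.357, "dz": 0, "wx": 0, "wy": 0, "wz": 0, "gripper": -1}, {"dx": -0.35, "dy": 0.357, "dz": 0, "wx": 0, "wy": 0, "wz": 0, "gripper": -1}, {"dx": -0.35, "dy": 0.357, "dz": 0, "wx": 0, "wy": 0, "wz": 0, "gripper": -1}])

```text
time_s: 3.65
eef_pos: [0.5204, 0.1772, 0.3588]
orientation: [0.768, 0.641, 0.0, 0.0]
force: [0.9, 0.3, -0.7]
finger_gap: 0.0925
gripper_force: 0.0
```

```bash
python3 look.py w2 latch_pin latch_pivot lid_knob carrier_seat green_tin_center blue_tin_center
```

```text
3.65 [0.5204 0.1772 0.3588] cam (array([0.5336, 0.247 , 0.525 ]), array([-0.044 , -0.2478, -0.9678]))
latch_pin [(0.91, [0.7177, 0.3117, 0.1046], [509.0, 17.0]), (0.86, [0.3818, 0.0529, 0.1056], [213.0, 338.0]), (0.84, [0.2679, 0.2209, 0.159], [25.0, 216.0])]
latch_pivot [(0.85, [0.529, 0.3064, 0.1342], [302.0, 59.0]), (0.84, [0.2924, 0.3219, 0.1379], [27.0, 92.0]), (0.61, [0.3721, 0.1245, 0.0889], [192.0, 272.0])]
lid_knob [(0.62, [0.5177, 0.2334, 0.1071], [306.0, 146.0])]
carrier_seat [(0.98, [0.7241, 0.3314, 0.0024], [474.0, 20.0]), (0.93, [0.3806, 0.0685, 0.0017], [229.0, 290.0]), (0.55, [0.2713, 0.2445, 0.0083], [104.0, 171.0])]
green_tin_center []
blue_tin_center []
```

View pics/w2.png

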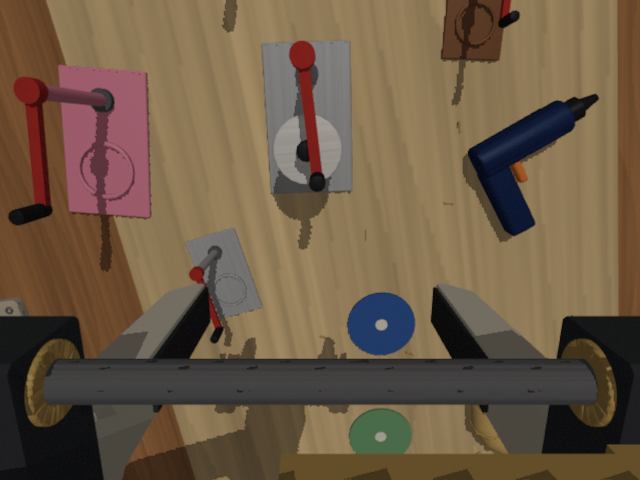

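The wrist view is clear: the hub is at (302,55), the lid disc at (307,149), the pin at (317,182), the blue coaster's dot at (381,325) and the glue gun at (520,165). Next I'll back-project these, check them against the other two views, and work out the approach to the pin.

```bash
python3 - <<'E'
from h import *
np.set_printoptions(precision=4,suppress=True)
im=cv2.imread("pics/w2.png");ci=vision.camera_info("wrist")
hsv=cv2.cvtColor(im,cv2.COLOR_BGR2HSV)
# lid disc: bright low-sat
m=((hsv[...,1]<60)&(hsv[...,2]>185)).astype(np.uint8);m[:,:240]=0;m[:100]=0;m[200:]=0;m[:,380:]=0
pts=cv2.findNonZero(m);h=cv2.convexHull(pts);c,r=cv2.minEnclosingCircle(h);print("lid disc",c,r,at_z(ci,c,.098),"r_m",r/ci["fx"]*(.525-.098))
red=((hsv[...,0]<8)|(hsv[...,0]>172))&(hsv[...,1]>150)&(hsv[...,2]>60);rm=red.astype(np.uint8);rm[:,:280]=0;rm[:,340:]=0;rm[72:]=0
c2,r2=cv2.minEnclosingCircle(cv2.findNonZero(rm));hub=at_z(ci,c2,.139);print("hub",c2,r2,hub)
bl=(hsv[...,2]<45).astype(np.uint8);bl[:168]=0;bl[200:]=0;bl[:,300:]=bl[:,300:];bl[:,:306]=0;bl[:,330:]=0
n,l,s,ce=cv2.connectedComponentsWithStats(bl);k=1+np.argmax(s[1:,4]);print("pin",ce[k],s[k],at_z(ci,ce[k],.16))
dw=((hsv[...,1]<90)&(hsv[...,2]>170)).astype(np.uint8)
for nm,(u,v),w in (("blue",(381,325),12),("green",(381,437),12)):
    y,x=np.nonzero(dw[v-w:v+w,u-w:u+w]);p=(x.mean()+u-w,y.mean()+v-w);print(nm,p,len(x),at_z(ci,p,.004))
# two-view heights from network points (scene/side/wrist pixels)
S=vision.camera_info("scene");D=vision.camera_info("side")
for nm,a,b,c in (("pin",(396,263),(312,194),tuple(ce[k])),("pivot",(431,297),(304,182),c2),("blue",(314,282),(348,276),(381,325)),("green",(279,248),(356,319),(381,437)),("tray",(255,218),(362,376),None)):
    rs=[ray(S,a),ray(D,b)]+([ray(ci,c)] if c else []);print("tri",nm,*tri(rs))
p=at_z(ci,ce[k],.16);d=hub-p;print("arm len",np.hypot(*d[:2]),"yaw arm",np.arctan2(-d[0],d[1]))
sc=at_z(ci,c,.098);d=hub-sc;print("seat->hub",np.hypot(*d[:2]),np.arctan2(-d[0],d[1]))
E
```

```text
Traceback (most recent call last):
cv2.error: OpenCV(4.12.0) /io/opencv/modules/imgproc/src/convhull.cpp:143: error: (-215:Assertion failed) total >= 0 && (depth == CV_32F || depth == CV_32S) in function 'convexHull'
```

```bash
python3 - <<'E'
from h import *
np.set_printoptions(precision=4,suppress=True)
im=cv2.imread("pics/w2.png");ci=vision.camera_info("wrist")
hsv=cv2.cvtColor(im,cv2.COLOR_BGR2HSV);print(hsv[165,290],hsv[130,295],hsv[182,317],hsv[50,302],hsv[325,381],hsv[437,381],hsv[110,285])
g=cv2.GaussianBlur(cv2.cvtColor(im,cv2.COLOR_BGR2GRAY),(3,3),0)
cc=cv2.HoughCircles(g[90:220,230:390],cv2.HOUGH_GRADIENT,1,50,param1=120,param2=12,minRadius=28,maxRadius=40);print("hough",cc)
c=(cc[0,0,0]+230,cc[0,0,1]+90)
sc=at_z(ci,c,.098);print("lid",c,sc)
rm=(((hsv[...,0]<8)|(hsv[...,0]>172))&(hsv[...,1]>150)&(hsv[...,2]>60)).astype(np.uint8);rm[:,:280]=0;rm[:,340:]=0;rm[70:]=0
c2,r2=cv2.minEnclosingCircle(cv2.findNonZero(rm));hub=at_z(ci,c2,.139);print("hub",c2,r2,hub)
bl=(hsv[...,2]<60).astype(np.uint8);bl[:168]=0;bl[200:]=0;bl[:,:306]=0;bl[:,330:]=0
n,l,s,ce=cv2.connectedComponentsWithStats(bl);k=1+np.argmax(s[1:,4]);pc=ce[k];p=at_z(ci,pc,.155);print("pin",pc,s[k],p)
V={}
for nm,(u,v),w in (("blue",(381,325),12),("green",(381,437),12)):
    q=hsv[v-w:v+w,u-w:u+w];y,x=np.nonzero(q[...,1]<100);V[nm]=(x.mean()+u-w,y.mean()+v-w);print(nm,V[nm],len(x),at_z(ci,V[nm],.004))
S=vision.camera_info("scene");D=vision.camera_info("side")
for nm,a,b,cx in (("pin",(396,263),(312,194),pc),("pivot",(431,297),(304,182),c2),("blue",(314,282),(348,276),V["blue"]),("green",(279,248),(356,319),V["green"]),("tray",(255,218),(362,376),None)):
    rs=[ray(S,a),ray(D,b)]+([ray(ci,cx)] if cx is not None else []);print("tri",nm,*tri(rs))
d=hub-p;print("arm len",np.hypot(*d[:2]),"yaw arm",np.arctan2(-d[0],d[1]))
d=hub-sc;print("seat->hub",np.hypot(*d[:2]),np.arctan2(-d[0],d[1]))
E
```

```text
[ 18  17 149] [ 18  16 159] [150  10  26] [  2 204 124] [ 23  26 157] [ 23  26 157] [ 15   8 121]
hough [[[79.5 58.5 36. ]]]
lid (np.float32(309.5), np.float32(148.5)) [0.5192 0.2329 0.098 ]
hub (303.5, 55.0) 15.041708946228027 [0.5296 0.3106 0.139 ]
pin [316.8728 181.9823] [308 172  18  20 283] [0.522  0.2062 0.155 ]
blue (np.float64(380.9761904761905), np.float64(324.43650793650795)) 126 [ 0.5678 -0.0125  0.004 ]
green (np.float64(380.5), np.float64(436.5)) 576 [ 0.5423 -0.186   0.004 ]
tri pin [0.5244 0.2052 0.1593] [np.float64(0.001096764539171893), np.float64(0.001799944036397127), np.float64(0.002689494164764328)]
tri pivot [0.5295 0.3087 0.1339] [np.float64(0.004229015947849119), np.float64(0.002715237376226498), np.float64(0.00265820744674972)]
tri blue [ 0.5688 -0.0142  0.0006] [np.float64(0.002392731413892296), np.float64(0.003031715310023452), np.float64(0.0007542759470029536)]
tri green [ 0.5411 -0.183   0.0053] [np.float64(0.0014713149701091818), np.float64(0.002356785025918689), np.float64(0.0017627601595845558)]
tri tray [ 0.4957 -0.3545  0.0015] [np.float64(0.0005814562334160666), np.float64(0.0005814562334161832)]
arm len 0.10470320073545895 yaw arm -0.07245119860416799
seat->hub 0.078412628300532 -0.13294503163996063
```

The sizes fit: the arm measures 104.7 mm and seat to hub 78 mm. The arm's yaw is −0.072, the pin is at (0.523, 0.206) and its height is 0.159. Next I'll straddle the pin with the fingers part closed.

Call:
send_rows(moves=[{"dx": 0, "dy": 0, "dz": 0, "wx": 0, "wy": 0, "wz": -0.071, "gripper": 0.35}, {"dx": 0.364, "dy": 0, "dz": 0, "wx": 0, "wy": 0, "wz": 0, "gripper": 0.35}, {"dx": 0, "dy": 0, "dz": 0.33, "wx": 0, "wy": 0, "wz": 0, "gripper": 0.35}, {"dx": 0, "dy": 0, "dz": 0.33, "wx": 0, "wy": 0, "wz": 0, "gripper": 0.35}, {"dx": 0, "dy": 0, "dz": 0.33, "wx": 0, "wy": 0, "wz": 0, "gripper": 0.35}, {"dx": 0, "dy": 0, "dz": 0.33, "wx": 0, "wy": 0, "wz": 0, "gripper": 0.35}, {"dx": 0, "dy": 0, "dz": 0.33, "wx": 0, "wy": 0, "wz": 0, "gripper": 0.35}, {"dx": 0, "dy": 0, "dz": 0.33, "wx": 0, "wy": 0, "wz": 0, "gripper": 0.35}, {"dx": 0, "dy": 0, "dz": 0, "wx": 0, "wy": 0, "wz": 0, "gripper": 0.35}])

```text
time_s: 4.9
eef_pos: [0.5187, 0.2082, 0.196]
orientation: [0.732, 0.681, -0.003, -0.002]
force: [0.3, -0.1, 0.1]
finger_gap: 0.0309
gripper_force: 0.0
```

```bash
python3 look.py w3 latch_pin latch_pivot lid_knob
```

```text
4.9 [0.5187 0.2082 0.196 ] cam (array([0.5254, 0.2793, 0.362 ]), array([-0.024 , -0.2533, -0.9671]))
latch_pin [(0.85, [0.5201, 0.2042, 0.159], [323.0, 282.0])]
latch_pivot [(0.64, [0.5258, 0.3077, 0.1357], [319.0, 68.0])]
lid_knob [(0.78, [0.5172, 0.2325, 0.1096], [314.0, 209.0])]
```

View pics/w3.png

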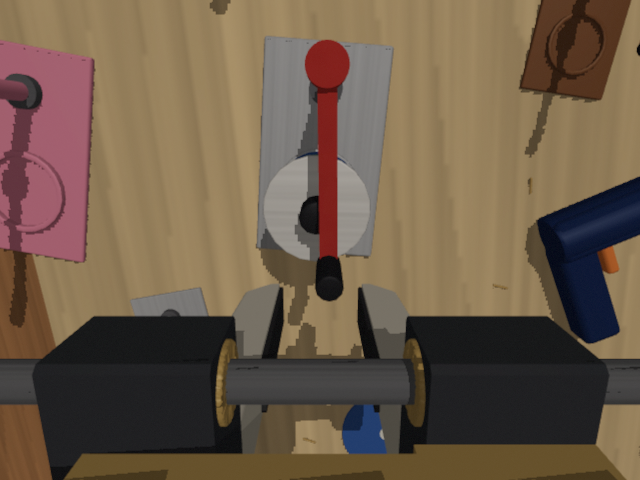

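The pin (329,288) sits just right of midway between the fingertips (about x = 320), and the lid disc is at (317,206). I'll refine with a back-projection.

```bash
python3 - <<'E'
from h import *
np.set_printoptions(precision=4,suppress=True)
o=status.get_obs();ci=vision.camera_info("wrist");print(ci["fx"],proj(ci,o["eef_pos"]),R.from_quat(o["orientation"]).as_matrix())
for n,uv,z in (("pin",(329,288),.169),("hub",(327,65),.139),("lid",(317,207),.098),("knobtop",(314,215),.124)): print(n,at_z(ci,uv,z))
E
```

```text
427.3692072210299 [318.4333 304.0896] [[ 0.0726  0.9974  0.0028]
 [ 0.9974 -0.0726  0.0009]
 [ 0.0011  0.0028 -1.    ]]
pin [0.5274 0.2026 0.169 ]
hub [0.5343 0.3098 0.139 ]
lid [0.5233 0.2311 0.098 ]
knobtop [0.5216 0.2311 0.124 ]
```

Call:
send_rows(moves=[{"dx": -0.05, "dy": 0.07, "dz": 0.22, "wx": 0, "wy": 0, "wz": 0, "gripper": 0.35}, {"dx": 0, "dy": 0, "dz": 0.22, "wx": 0, "wy": 0, "wz": 0, "gripper": 0.35}, {"dx": 0, "dy": 0, "dz": 0.22, "wx": 0, "wy": 0, "wz": 0, "gripper": 0.35}, {"dx": 0, "dy": 0, "dz": 0, "wx": 0, "wy": 0, "wz": 0, "gripper": 0.35}, {"dx": 0, "dy": 0, "dz": 0, "wx": 0, "wy": 0, "wz": 0, "gripper": 0.35}])

```text
time_s: 5.6
eef_pos: [0.5277, 0.2037, 0.149]
orientation: [0.733, 0.681, 0.001, 0.0]
force: [-0.9, 0.3, 0.4]
finger_gap: 0.0302
gripper_force: 0.0
```

Call:
send_rows(moves=[{"dx": 0.0094, "dy": 0.157, "dz": 0, "wx": 0, "wy": 0, "wz": -0.08, "gripper": 0.35}, {"dx": 0.0094, "dy": 0.157, "dz": 0, "wx": 0, "wy": 0, "wz": -0.08, "gripper": 0.35}, {"dx": 0.0094, "dy": 0.157, "dz": 0, "wx": 0, "wy": 0, "wz": -0.08, "gripper": 0.35}, {"dx": 0.0094, "dy": 0.157, "dz": 0, "wx": 0, "wy": 0, "wz": -0.08, "gripper": 0.35}, {"dx": 0.0094, "dy": 0.157, "dz": 0, "wx": 0, "wy": 0, "wz": -0.08, "gripper": 0.35}, {"dx": 0.0094, "dy": 0.157, "dz": 0, "wx": 0, "wy": 0, "wz": -0.08, "gripper": 0.35}, {"dx": 0, "dy": 0, "dz": 0, "wx": 0, "wy": 0, "wz": 0, "gripper": 0.35}, {"dx": 0, "dy": 0, "dz": 0, "wx": 0, "wy": 0, "wz": 0, "gripper": 0.35}])

```text
time_s: 6.4
eef_pos: [0.5986, 0.2244, 0.1489]
orientation: [0.447, 0.894, 0.001, 0.001]
force: [-0.1, 0.7, -0.2]
finger_gap: 0.0299
gripper_force: 0.0
```

```bash
python3 - <<'E'
from look import *
look("w4",["latch_pin","lid_knob"])
o=status.get_obs();p=np.array(o["eef_pos"]);d=p-np.array([.531,.309,0]);print(np.hypot(*d[:2]),np.arctan2(d[0],-d[1]),R.from_quat(o["orientation"]).as_matrix()[:,1],o["force"])
E
```

```text
6.4 [0.5986 0.2244 0.1489] cam (array([0.5563, 0.2811, 0.315 ]), array([ 0.1534, -0.2015, -0.9674]))
latch_pin [(0.83, [0.7169, 0.3099, 0.1051], [600.0, 274.0])]
lid_knob []
0.10809196306172342 0.6670384508401581 [0.7995 0.6007 0.0005] [-0.0512 -0.7648  0.6419]
```

View pics/w4.png

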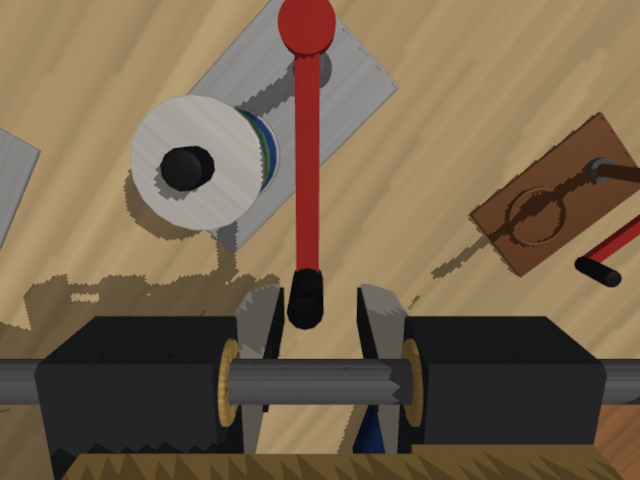

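The pin at (305,310) is between the fingers and the arm turns with it. The stack at (195,165) hasn't moved. I'll carry on round the arc.

Call:
send_rows(moves=[{"dx": 0.012, "dy": 0.157, "dz": 0, "wx": 0, "wy": 0, "wz": -0.08, "gripper": 0.35}, {"dx": 0.012, "dy": 0.157, "dz": 0, "wx": 0, "wy": 0, "wz": -0.08, "gripper": 0.35}, {"dx": 0.012, "dy": 0.157, "dz": 0, "wx": 0, "wy": 0, "wz": -0.08, "gripper": 0.35}, {"dx": 0.012, "dy": 0.157, "dz": 0, "wx": 0, "wy": 0, "wz": -0.08, "gripper": 0.35}, {"dx": 0.012, "dy": 0.157, "dz": 0, "wx": 0, "wy": 0, "wz": -0.08, "gripper": 0.35}, {"dx": 0.012, "dy": 0.157, "dz": 0, "wx": 0, "wy": 0, "wz": -0.08, "gripper": 0.35}, {"dx": 0.012, "dy": 0.157, "dz": 0, "wx": 0, "wy": 0, "wz": -0.08, "gripper": 0.35}, {"dx": 0.012, "dy": 0.157, "dz": 0, "wx": 0, "wy": 0, "wz": -0.08, "gripper": 0.35}, {"dx": 0.012, "dy": 0.157, "dz": 0, "wx": 0, "wy": 0, "wz": -0.08, "gripper": 0.35}, {"dx": 0, "dy": 0, "dz": 0, "wx": 0, "wy": 0, "wz": 0, "gripper": 0.35}, {"dx": 0, "dy": 0, "dz": 0, "wx": 0, "wy": 0, "wz": 0, "gripper": 0.35}])

```text
time_s: 7.65
eef_pos: [0.6366, 0.3248, 0.1475]
orientation: [-0.076, 0.997, -0.0, -0.0]
force: [-0.1, 1.1, 0.3]
finger_gap: 0.0303
gripper_force: 0.0
```

```bash
python3 - <<'E'
from look import *
look("w5",["latch_pin","latch_pivot"])
o=status.get_obs();p=np.array(o["eef_pos"]);d=p-np.array([.531,.309,0]);print(np.hypot(*d[:2]),np.arctan2(d[0],-d[1]),R.from_quat(o["orientation"]).as_matrix()[:,1],o["q"],o["force"])
E
```

```text
7.65 [0.6366 0.3248 0.1475] cam (array([0.5671, 0.3141, 0.3137]), array([ 0.2498,  0.0373, -0.9676]))
latch_pin [(0.9, [0.7134, 0.3113, 0.1057], [276.0, 396.0]), (0.62, [0.6328, 0.3192, 0.157], [308.0, 301.0])]
latch_pivot [(0.84, [0.7344, 0.3799, 0.0933], [386.0, 429.0]), (0.75, [0.5281, 0.3053, 0.1349], [313.0, 20.0])]
0.10701131656771048 1.7140438309950299 [-0.1521  0.9884 -0.0001] [ 0.3993  0.4768  1.2023 -0.0001  1.4626 -1.3242] [ 0.3348 -0.1861  0.5195]
```

The latch is now at about 1.7 rad: the pin is at (0.633, 0.319) and the pivot at (0.531, 0.309). Next I'll lift, turn back to the carrier's yaw and come over the lid.

Call:
send_rows(moves=[{"dx": 0, "dy": 0, "dz": -0.33, "wx": 0, "wy": 0, "wz": 0, "gripper": 0.35}, {"dx": 0, "dy": 0, "dz": -0.33, "wx": 0, "wy": 0, "wz": 0, "gripper": 0.35}, {"dx": 0, "dy": 0, "dz": -0.33, "wx": 0, "wy": 0, "wz": 0.0946, "gripper": 0.35}, {"dx": 0, "dy": 0, "dz": -0.33, "wx": 0, "wy": 0, "wz": 0.0946, "gripper": 0.35}, {"dx": 0, "dy": 0, "dz": 0, "wx": 0, "wy": 0, "wz": 0.0946, "gripper": 0.35}, {"dx": 0, "dy": 0, "dz": 0, "wx": 0, "wy": 0, "wz": 0.0946, "gripper": 0.35}, {"dx": 0, "dy": 0, "dz": 0, "wx": 0, "wy": 0, "wz": 0.0946, "gripper": 0}, {"dx": 0, "dy": 0, "dz": 0, "wx": 0, "wy": 0, "wz": 0.0946, "gripper": 0}, {"dx": 0, "dy": 0, "dz": 0, "wx": 0, "wy": 0, "wz": 0.0946, "gripper": 0}, {"dx": 0, "dy": 0, "dz": 0, "wx": 0, "wy": 0, "wz": 0.0946, "gripper": 0}, {"dx": 0, "dy": 0, "dz": 0, "wx": 0, "wy": 0, "wz": 0.0946, "gripper": 0}, {"dx": 0, "dy": 0, "dz": 0, "wx": 0, "wy": 0, "wz": 0.0946, "gripper": 0}, {"dx": 0, "dy": 0, "dz": 0, "wx": 0, "wy": 0, "wz": 0.0946, "gripper": 0}, {"dx": 0, "dy": 0, "dz": 0, "wx": 0, "wy": 0, "wz": 0.0946, "gripper": 0}, {"dx": 0, "dy": 0, "dz": 0, "wx": 0, "wy": 0, "wz": 0.0946, "gripper": 0}, {"dx": -0.332, "dy": -0.2535, "dz": 0, "wx": 0, "wy": 0, "wz": 0, "gripper": 0}, {"dx": -0.332, "dy": -0.2535, "dz": 0, "wx": 0, "wy": 0, "wz": 0, "gripper": 0}, {"dx": -0.332, "dy": -0.2535, "dz": 0, "wx": 0, "wy": 0, "wz": 0, "gripper": 0}, {"dx": -0.332, "dy": -0.2535, "dz": 0, "wx": 0, "wy": 0, "wz": 0, "gripper": 0}, {"dx": -0.332, "dy": -0.2535, "dz": 0, "wx": 0, "wy": 0, "wz": 0, "gripper": 0}])

```text
time_s: 9.8
eef_pos: [0.5195, 0.2036, 0.253]
orientation: [0.748, 0.663, 0.0, 0.0]
force: [0.3, 0.0, 0.6]
finger_gap: 0.0465
gripper_force: 0.0
```

Call:
send_rows(moves=[{"dx": 0, "dy": 0, "dz": 0, "wx": 0, "wy": 0, "wz": 0, "gripper": 0}, {"dx": 0, "dy": 0, "dz": 0, "wx": 0, "wy": 0, "wz": 0, "gripper": 0}])

```text
time_s: 10.0
eef_pos: [0.5206, 0.2045, 0.2536]
orientation: [0.748, 0.663, 0.001, 0.0]
force: [-0.2, 0.2, -0.4]
finger_gap: 0.0463
gripper_force: 0.0
```

```bash
cat > circ.py <<'E'
from h import *
import sys
np.set_printoptions(precision=4,suppress=True)
def circ(im,ci,guess,z,r_m,cam_z):
    """fit a circle of known radius at height z: hough near the predicted pixel"""
    u,v=proj(ci,np.r_[guess[:2],z]);r=ci["fx"]*r_m/(cam_z-z)*1.03
    w=int(r*1.6);x0,y0=max(int(u)-w,0),max(int(v)-w,0)
    g=cv2.GaussianBlur(cv2.cvtColor(im,cv2.COLOR_RGB2GRAY),(3,3),0)[y0:int(v)+w,x0:int(u)+w]
    cc=cv2.HoughCircles(g,cv2.HOUGH_GRADIENT,1,20,param1=100,param2=10,minRadius=int(r*.9),maxRadius=int(r*1.12))
    if cc is None: return None
    for c in cc[0][:2]: print("circ px",c[0]+x0,c[1]+y0,c[2],"exp r",round(r,1),"->",at_z(ci,(c[0]+x0,c[1]+y0),z))
E
python3 - <<'E'
from look import *
from circ import circ
o=status.get_obs();print(o["orientation"],R.from_quat(o["orientation"]).as_matrix()[:,1])
look("w6",["lid_knob","latch_pin"])
ci=vision.camera_info("wrist");im=cv2.imread("pics/w6.png")[:,:,::-1].copy();cz=ray(ci,(320,240))[0][2]
circ(im,ci,(.52,.232),.098,.034,cz);circ(im,ci,(.52,.232),.124,.010,cz)
E
```

```text
[0.7485 0.6632 0.0006 0.0002] [ 0.9927 -0.1204  0.0011]
10.0 [0.5206 0.2045 0.2536] cam (array([0.5295, 0.2748, 0.4198]), array([-0.0285, -0.2497, -0.9679]))
lid_knob [(0.68, [0.5189, 0.2327, 0.1101], [312.0, 190.0])]
latch_pin [(0.85, [0.7187, 0.3135, 0.105], [590.0, 35.0]), (0.76, [0.6359, 0.3157, 0.1564], [498.0, 31.0])]
circ px 311.5 190.5 43.5 exp r 46.5 -> [0.5188 0.2319 0.098 ]
circ px 312.5 194.5 15.4 exp r 14.9 -> [0.5201 0.2326 0.124 ]
```

View pics/w6.png

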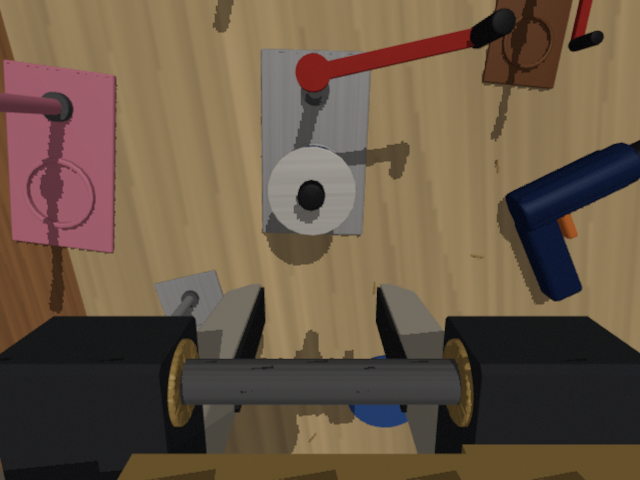

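The lid is at (0.519, 0.232), confirmed by the disc fit, the knob and the network. The latch arm points clear of it. Now I'll descend and grip the knob.

Call:
send_rows(moves=[{"dx": 0.343, "dy": -0.058, "dz": 0, "wx": 0, "wy": 0, "wz": 0, "gripper": 0}, {"dx": 0, "dy": 0, "dz": 0.3, "wx": 0, "wy": 0, "wz": 0, "gripper": 0}, {"dx": 0, "dy": 0, "dz": 0.3, "wx": 0, "wy": 0, "wz": 0, "gripper": 0}, {"dx": 0, "dy": 0, "dz": 0.3, "wx": 0, "wy": 0, "wz": 0, "gripper": 0}, {"dx": 0, "dy": 0, "dz": 0.3, "wx": 0, "wy": 0, "wz": 0, "gripper": 0}, {"dx": 0, "dy": 0, "dz": 0.3, "wx": 0, "wy": 0, "wz": 0, "gripper": 0}, {"dx": 0, "dy": 0, "dz": 0.25, "wx": 0, "wy": 0, "wz": 0, "gripper": 0}, {"dx": 0, "dy": 0, "dz": 0.13, "wx": 0, "wy": 0, "wz": 0, "gripper": 0}, {"dx": 0, "dy": 0, "dz": 0, "wx": 0, "wy": 0, "wz": 0, "gripper": 0}, {"dx": 0, "dy": 0, "dz": 0, "wx": 0, "wy": 0, "wz": 0, "gripper": 0}])

```text
time_s: 11.15
eef_pos: [0.5197, 0.2333, 0.1033]
orientation: [0.748, 0.664, 0.0, 0.0]
force: [0.5, 0.2, 0.4]
finger_gap: 0.0466
gripper_force: 0.0
```

Call:
send_rows(grip_force=15, moves=[{"dx": 0, "dy": 0, "dz": 0, "wx": 0, "wy": 0, "wz": 0, "gripper": 1}, {"dx": 0, "dy": 0, "dz": 0, "wx": 0, "wy": 0, "wz": 0, "gripper": 1}, {"dx": 0, "dy": 0, "dz": 0, "wx": 0, "wy": 0, "wz": 0, "gripper": 1}, {"dx": 0, "dy": 0, "dz": 0, "wx": 0, "wy": 0, "wz": 0, "gripper": 1}, {"dx": 0, "dy": 0, "dz": 0, "wx": 0, "wy": 0, "wz": 0, "gripper": 1}, {"dx": 0, "dy": 0, "dz": 0, "wx": 0, "wy": 0, "wz": 0, "gripper": 1}])

```text
time_s: 11.75
eef_pos: [0.5192, 0.233, 0.1031]
orientation: [0.748, 0.664, 0.0, 0.0]
force: [-2.1, -0.1, 4.3]
finger_gap: 0.0194
gripper_force: 15.0
```

Call:
send_rows(moves=[{"dx": 0, "dy": 0, "dz": -0.1, "wx": 0, "wy": 0, "wz": 0, "gripper": 1}, {"dx": 0, "dy": 0, "dz": -0.15, "wx": 0, "wy": 0, "wz": 0, "gripper": 1}, {"dx": 0, "dy": 0, "dz": -0.2, "wx": 0, "wy": 0, "wz": 0, "gripper": 1}, {"dx": 0, "dy": 0, "dz": -0.25, "wx": 0, "wy": 0, "wz": 0, "gripper": 1}, {"dx": 0, "dy": 0, "dz": -0.25, "wx": 0, "wy": 0, "wz": 0, "gripper": 1}, {"dx": 0, "dy": 0, "dz": -0.25, "wx": 0, "wy": 0, "wz": 0, "gripper": 1}, {"dx": 0, "dy": 0, "dz": -0.25, "wx": 0, "wy": 0, "wz": 0, "gripper": 1}, {"dx": 0, "dy": 0, "dz": -0.15, "wx": 0, "wy": 0, "wz": 0, "gripper": 1}, {"dx": 0, "dy": 0, "dz": 0, "wx": 0, "wy": 0, "wz": 0, "gripper": 1}])

```text
time_s: 12.65
eef_pos: [0.5205, 0.2333, 0.2339]
orientation: [0.748, 0.664, 0.002, 0.001]
force: [-0.4, 0.1, -1.3]
finger_gap: 0.0198
gripper_force: 15.0
```

Call:
send_rows(moves=[{"dx": -0.2, "dy": 0.02, "dz": 0, "wx": 0, "wy": 0, "wz": 0, "gripper": 1}, {"dx": -0.4, "dy": 0.033, "dz": 0, "wx": 0, "wy": 0, "wz": 0, "gripper": 1}, {"dx": -0.425, "dy": 0.035, "dz": 0, "wx": 0, "wy": 0, "wz": 0, "gripper": 1}, {"dx": -0.425, "dy": 0.035, "dz": 0, "wx": 0, "wy": 0, "wz": 0, "gripper": 1}, {"dx": -0.425, "dy": 0.035, "dz": 0, "wx": 0, "wy": 0, "wz": 0, "gripper": 1}, {"dx": -0.425, "dy": 0.035, "dz": 0, "wx": 0, "wy": 0, "wz": 0, "gripper": 1}, {"dx": -0.425, "dy": 0.035, "dz": 0, "wx": 0, "wy": 0, "wz": 0, "gripper": 1}, {"dx": -0.425, "dy": 0.035, "dz": 0, "wx": 0, "wy": 0, "wz": 0, "gripper": 1}, {"dx": -0.425, "dy": 0.035, "dz": 0, "wx": 0, "wy": 0, "wz": 0, "gripper": 1}, {"dx": -0.425, "dy": 0.035, "dz": 0, "wx": 0, "wy": 0, "wz": 0, "gripper": 1}, {"dx": -0.425, "dy": 0.035, "dz": 0, "wx": 0, "wy": 0, "wz": 0, "gripper": 1}, {"dx": -0.425, "dy": 0.035, "dz": 0, "wx": 0, "wy": 0, "wz": 0, "gripper": 1}, {"dx": -0.425, "dy": 0.035, "dz": 0, "wx": 0, "wy": 0, "wz": 0, "gripper": 1}, {"dx": -0.425, "dy": 0.035, "dz": 0, "wx": 0, "wy": 0, "wz": 0, "gripper": 1}, {"dx": -0.425, "dy": 0.035, "dz": 0, "wx": 0, "wy": 0, "wz": 0, "gripper": 1}, {"dx": -0.425, "dy": 0.035, "dz": 0, "wx": 0, "wy": 0, "wz": 0, "gripper": 1}, {"dx": -0.425, "dy": 0.035, "dz": 0, "wx": 0, "wy": 0, "wz": 0, "gripper": 1}, {"dx": -0.425, "dy": 0.035, "dz": 0, "wx": 0, "wy": 0, "wz": 0, "gripper": 1}, {"dx": -0.4, "dy": 0.035, "dz": 0, "wx": 0, "wy": 0, "wz": 0, "gripper": 1}, {"dx": -0.2, "dy": 0.033, "dz": 0, "wx": 0, "wy": 0, "wz": 0, "gripper": 1}])

```text
time_s: 14.65
eef_pos: [0.4955, -0.4117, 0.2285]
orientation: [0.748, 0.663, -0.001, -0.001]
force: [0.5, 0.2, -1.6]
finger_gap: 0.0196
gripper_force: 15.0
```

```bash
python3 - <<'E'
from look import *
look("w7",["tray","jar"])
ci=vision.camera_info("wrist");im=cv2.imread("pics/w7.png")
for d in masks_of("tray","wrist")[:1]:
    m=d["pixels"].astype(np.uint8);y,x=np.nonzero(m);print(d["p"],m.sum(),x.min(),x.max(),y.min(),y.max());r=cv2.minAreaRect(cv2.findNonZero(m));print(r,at_z(ci,r[0],.012),[at_z(ci,b,.014)[:2] for b in cv2.boxPoints(r)])
E
```

```text
14.65 [ 0.4955 -0.4117  0.2285] cam (array([ 0.505 , -0.3415,  0.3948]), array([-0.0322, -0.2491, -0.968 ]))
tray [(0.76, [0.4989, -0.3558, 0.0005], [316.0, 146.0])]
jar [(0.95, [0.5355, -0.4886, -0.0005], [370.0, 279.0])]
0.81 19461 242 385 71 213
((313.5, 142.0), (142.0, 143.0), 90.0) [ 0.4981 -0.3494  0.012 ] [array([ 0.446, -0.285]), array([ 0.5644, -0.2993]), array([ 0.5547, -0.4193]), array([ 0.426 , -0.4038])]
```

View pics/w7.png

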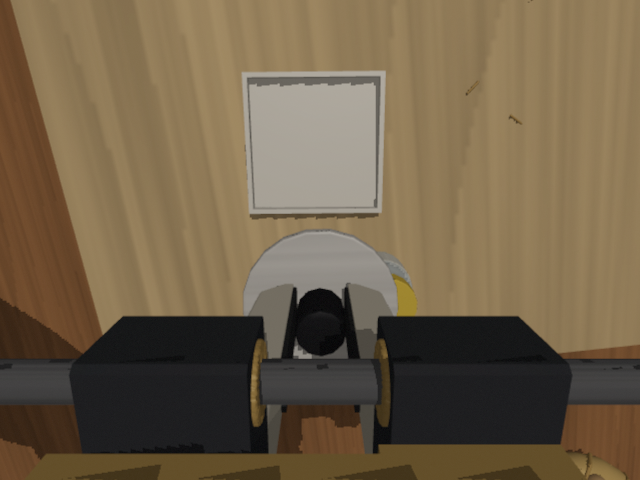

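The lid is held level, knob up, at (322,320), and the tray's centre is at pixel (314,141), which is (0.4975, −0.354). I'll move over it and lower.

Call:
send_rows(moves=[{"dx": 0.2, "dy": -0.02, "dz": 0, "wx": 0, "wy": 0, "wz": 0, "gripper": 1}, {"dx": 0.32, "dy": -0.022, "dz": 0.1, "wx": 0, "wy": 0, "wz": 0, "gripper": 1}, {"dx": 0.2, "dy": -0.02, "dz": 0.25, "wx": 0, "wy": 0, "wz": 0, "gripper": 1}, {"dx": 0, "dy": 0, "dz": 0.3, "wx": 0, "wy": 0, "wz": 0, "gripper": 1}, {"dx": 0, "dy": 0, "dz": 0.3, "wx": 0, "wy": 0, "wz": 0, "gripper": 1}, {"dx": 0, "dy": 0, "dz": 0.3, "wx": 0, "wy": 0, "wz": 0, "gripper": 1}, {"dx": 0, "dy": 0, "dz": 0.3, "wx": 0, "wy": 0, "wz": 0, "gripper": 1}, {"dx": 0, "dy": 0, "dz": 0.3, "wx": 0, "wy": 0, "wz": 0, "gripper": 1}, {"dx": 0, "dy": 0, "dz": 0.25, "wx": 0, "wy": 0, "wz": 0, "gripper": 1}, {"dx": 0, "dy": 0, "dz": 0.2, "wx": 0, "wy": 0, "wz": 0, "gripper": 1}, {"dx": 0, "dy": 0, "dz": 0.15, "wx": 0, "wy": 0, "wz": 0, "gripper": 1}, {"dx": 0, "dy": 0, "dz": 0.1, "wx": 0, "wy": 0, "wz": 0, "gripper": 1}, {"dx": 0, "dy": 0, "dz": 0, "wx": 0, "wy": 0, "wz": 0, "gripper": 1}, {"dx": 0, "dy": 0, "dz": 0, "wx": 0, "wy": 0, "wz": 0, "gripper": 1}])

```text
time_s: 16.25
eef_pos: [0.5001, -0.3516, 0.0273]
orientation: [0.748, 0.664, 0.0, 0.0]
force: [0.9, -0.2, -0.9]
finger_gap: 0.0194
gripper_force: 15.0
```

Call:
send_rows(moves=[{"dx": 0, "dy": 0, "dz": 0.03, "wx": 0, "wy": 0, "wz": 0, "gripper": 1}, {"dx": 0, "dy": 0, "dz": 0.025, "wx": 0, "wy": 0, "wz": 0, "gripper": 1}, {"dx": 0, "dy": 0, "dz": 0.02, "wx": 0, "wy": 0, "wz": 0, "gripper": 1}, {"dx": 0, "dy": 0, "dz": 0, "wx": 0, "wy": 0, "wz": 0, "gripper": 1}, {"dx": 0, "dy": 0, "dz": 0, "wx": 0, "wy": 0, "wz": 0, "gripper": 1}])

```text
time_s: 16.75
eef_pos: [0.4998, -0.3516, 0.021]
orientation: [0.748, 0.664, -0.0, 0.0]
force: [-1.0, -0.1, 3.2]
finger_gap: 0.0194
gripper_force: 15.0
```

Contact felt, so I'll release, rise and return to the stack.

Call:
send_rows(moves=[{"dx": 0, "dy": 0, "dz": 0, "wx": 0, "wy": 0, "wz": 0, "gripper": 0}, {"dx": 0, "dy": 0, "dz": 0, "wx": 0, "wy": 0, "wz": 0, "gripper": 0}, {"dx": 0, "dy": 0, "dz": 0, "wx": 0, "wy": 0, "wz": 0, "gripper": 0}, {"dx": 0, "dy": 0, "dz": 0, "wx": 0, "wy": 0, "wz": 0, "gripper": 0}, {"dx": 0, "dy": 0, "dz": -0.2, "wx": 0, "wy": 0, "wz": 0, "gripper": 0}, {"dx": 0, "dy": 0, "dz": -0.35, "wx": 0, "wy": 0, "wz": 0, "gripper": 0}, {"dx": 0, "dy": 0, "dz": -0.4, "wx": 0, "wy": 0, "wz": 0, "gripper": -1}, {"dx": 0, "dy": 0, "dz": -0.4, "wx": 0, "wy": 0, "wz": 0, "gripper": -1}, {"dx": 0, "dy": 0, "dz": -0.4, "wx": 0, "wy": 0, "wz": 0, "gripper": -1}, {"dx": 0, "dy": 0, "dz": -0.4, "wx": 0, "wy": 0, "wz": 0, "gripper": -1}, {"dx": 0, "dy": 0, "dz": -0.4, "wx": 0, "wy": 0, "wz": 0, "gripper": -1}, {"dx": 0, "dy": 0, "dz": -0.3, "wx": 0, "wy": 0, "wz": 0, "gripper": -1}])

```text
time_s: 17.95
eef_pos: [0.5001, -0.3516, 0.2529]
orientation: [0.748, 0.664, 0.0, 0.002]
force: [-0.3, 0.5, -0.0]
finger_gap: 0.0894
gripper_force: 0.0
```

```bash
python3 - <<'E'
from h import *
np.set_printoptions(precision=4,suppress=True)
for c in ("scene","side"):
    im=vision.grab_frame(c);cv2.imwrite(f"pics/{c}1.png",im[:,:,::-1]);ci=vision.camera_info(c)
    for t in ("lid_knob","tray","green_tin_center","blue_tin_center"): print(c,t,[(round(d["p"],2),np.round(d["location"],3).tolist()) for d in landmark_of(t,c)[:2]])
E
```

```text
scene lid_knob [(0.77, [0.497, -0.358, 0.025])]
scene tray [(0.85, [0.494, -0.355, 0.001])]
scene green_tin_center [(0.83, [0.516, 0.229, 0.072])]
scene blue_tin_center [(0.5, [0.518, 0.227, 0.029])]
side lid_knob [(0.65, [0.5, -0.356, 0.03])]
side tray [(0.72, [0.495, -0.357, 0.001])]
side green_tin_center [(0.6, [0.516, 0.232, 0.07])]
side blue_tin_center [(0.7, [0.518, 0.229, 0.027]), (0.6, [0.539, -0.186, 0.004])]
```

Call:
send_rows(moves=[{"dx": 0.25, "dy": -0.025, "dz": 0, "wx": 0, "wy": 0, "wz": 0, "gripper": -1}, {"dx": 0.418, "dy": -0.035, "dz": 0, "wx": 0, "wy": 0, "wz": 0, "gripper": -1}, {"dx": 0.418, "dy": -0.035, "dz": 0, "wx": 0, "wy": 0, "wz": 0, "gripper": -1}, {"dx": 0.418, "dy": -0.035, "dz": 0, "wx": 0, "wy": 0, "wz": 0, "gripper": -1}, {"dx": 0.418, "dy": -0.035, "dz": 0, "wx": 0, "wy": 0, "wz": 0, "gripper": -1}, {"dx": 0.418, "dy": -0.035, "dz": 0, "wx": 0, "wy": 0, "wz": 0, "gripper": -1}, {"dx": 0.418, "dy": -0.035, "dz": 0, "wx": 0, "wy": 0, "wz": 0, "gripper": -1}, {"dx": 0.418, "dy": -0.035, "dz": 0, "wx": 0, "wy": 0, "wz": 0, "gripper": -1}, {"dx": 0.418, "dy": -0.035, "dz": 0, "wx": 0, "wy": 0, "wz": 0, "gripper": -1}, {"dx": 0.418, "dy": -0.035, "dz": 0, "wx": 0, "wy": 0, "wz": 0, "gripper": -1}, {"dx": 0.418, "dy": -0.035, "dz": 0, "wx": 0, "wy": 0, "wz": 0, "gripper": -1}, {"dx": 0.418, "dy": -0.035, "dz": 0, "wx": 0, "wy": 0, "wz": 0, "gripper": -1}, {"dx": 0.418, "dy": -0.035, "dz": 0, "wx": 0, "wy": 0, "wz": 0, "gripper": -1}, {"dx": 0.418, "dy": -0.035, "dz": 0, "wx": 0, "wy": 0, "wz": 0, "gripper": -1}, {"dx": 0.418, "dy": -0.035, "dz": 0, "wx": 0, "wy": 0, "wz": 0, "gripper": -1}, {"dx": 0.418, "dy": -0.035, "dz": 0, "wx": 0, "wy": 0, "wz": 0, "gripper": -1}, {"dx": 0.418, "dy": -0.035, "dz": 0, "wx": 0, "wy": 0, "wz": 0, "gripper": -1}, {"dx": 0, "dy": 0, "dz": 0, "wx": 0, "wy": 0, "wz": 0, "gripper": -1}, {"dx": 0, "dy": 0, "dz": 0, "wx": 0, "wy": 0, "wz": 0, "gripper": -1}])

```text
time_s: 20.35
eef_pos: [0.5181, 0.2058, 0.2479]
orientation: [0.747, 0.665, -0.001, -0.0]
force: [0.3, 0.1, -0.2]
finger_gap: 0.0932
gripper_force: 0.0
```

```bash
python3 - <<'E'
from look import *
from circ import circ
look("w8",["green_tin_center","blue_tin_center","latch_pin"])
ci=vision.camera_info("wrist");im=cv2.imread("pics/w8.png")[:,:,::-1].copy();cz=ray(ci,(320,240))[0][2]
circ(im,ci,(.519,.232),.092,.032,cz)
E
```

```text
20.35 [0.5181 0.2058 0.2479] cam (array([0.5272, 0.2763, 0.414 ]), array([-0.0298, -0.2511, -0.9675]))
green_tin_center [(0.85, [0.5112, 0.2295, 0.0667], [307.0, 190.0])]
blue_tin_center []
latch_pin [(0.81, [0.7142, 0.3117, 0.1036], [592.0, 40.0]), (0.64, [0.6311, 0.3166, 0.1585], [501.0, 30.0]), (0.57, [0.3839, 0.0511, 0.1065], [182.0, 424.0])]
circ px 313.5 189.5 40.8 exp r 43.7 -> [0.5177 0.231  0.092 ]
circ px 312.5 215.5 39.6 exp r 43.7 -> [0.5145 0.2113 0.092 ]
```

View pics/w8.png

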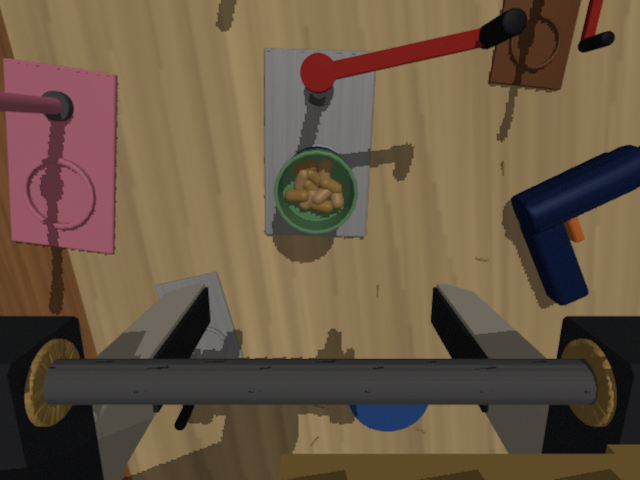

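The green tin stands alone on top at (315,191), which is (0.519, 0.232); the lid sits in the tray and the networks agree. I'll grip the green tin above the blue tin's rim.

Call:
send_rows(moves=[{"dx": 0.326, "dy": -0.028, "dz": 0, "wx": 0, "wy": 0, "wz": 0, "gripper": -1}, {"dx": 0, "dy": 0, "dz": 0.33, "wx": 0, "wy": 0, "wz": 0, "gripper": -1}, {"dx": 0, "dy": 0, "dz": 0.33, "wx": 0, "wy": 0, "wz": 0, "gripper": -1}, {"dx": 0, "dy": 0, "dz": 0.33, "wx": 0, "wy": 0, "wz": 0, "gripper": -1}, {"dx": 0, "dy": 0, "dz": 0.33, "wx": 0, "wy": 0, "wz": 0, "gripper": -1}, {"dx": 0, "dy": 0, "dz": 0.33, "wx": 0, "wy": 0, "wz": 0, "gripper": -1}, {"dx": 0, "dy": 0, "dz": 0.33, "wx": 0, "wy": 0, "wz": 0, "gripper": -1}, {"dx": 0, "dy": 0, "dz": 0.27, "wx": 0, "wy": 0, "wz": 0, "gripper": -1}, {"dx": 0, "dy": 0, "dz": 0.14, "wx": 0, "wy": 0, "wz": 0, "gripper": -1}, {"dx": 0, "dy": 0, "dz": 0, "wx": 0, "wy": 0, "wz": 0, "gripper": -1}, {"dx": 0, "dy": 0, "dz": 0, "wx": 0, "wy": 0, "wz": 0, "gripper": -1}])

```text
time_s: 21.65
eef_pos: [0.5201, 0.2313, 0.0584]
orientation: [0.748, 0.664, 0.0, 0.0]
force: [0.0, 0.2, 0.7]
finger_gap: 0.0933
gripper_force: 0.0
```

Call:
send_rows(grip_force=20, moves=[{"dx": 0, "dy": 0, "dz": 0, "wx": 0, "wy": 0, "wz": 0, "gripper": 1}, {"dx": 0, "dy": 0, "dz": 0, "wx": 0, "wy": 0, "wz": 0, "gripper": 1}, {"dx": 0, "dy": 0, "dz": 0, "wx": 0, "wy": 0, "wz": 0, "gripper": 1}, {"dx": 0, "dy": 0, "dz": 0, "wx": 0, "wy": 0, "wz": 0, "gripper": 1}, {"dx": 0, "dy": 0, "dz": 0, "wx": 0, "wy": 0, "wz": 0, "gripper": 1}, {"dx": 0, "dy": 0, "dz": 0, "wx": 0, "wy": 0, "wz": 0, "gripper": 1}])

```text
time_s: 22.25
eef_pos: [0.5195, 0.2317, 0.0579]
orientation: [0.748, 0.664, 0.0, -0.0]
force: [-3.1, -0.4, 5.6]
finger_gap: 0.0645
gripper_force: 20.0
```

Call:
send_rows(moves=[{"dx": 0, "dy": 0, "dz": -0.1, "wx": 0, "wy": 0, "wz": 0, "gripper": 1}, {"dx": 0, "dy": 0, "dz": -0.15, "wx": 0, "wy": 0, "wz": 0, "gripper": 1}, {"dx": 0, "dy": 0, "dz": -0.25, "wx": 0, "wy": 0, "wz": 0, "gripper": 1}, {"dx": 0, "dy": 0, "dz": -0.3, "wx": 0, "wy": 0, "wz": 0, "gripper": 1}, {"dx": 0, "dy": 0, "dz": -0.3, "wx": 0, "wy": 0, "wz": 0, "gripper": 1}, {"dx": 0, "dy": 0, "dz": -0.3, "wx": 0, "wy": 0, "wz": 0, "gripper": 1}, {"dx": 0, "dy": 0, "dz": -0.3, "wx": 0, "wy": 0, "wz": 0, "gripper": 1}, {"dx": 0, "dy": 0, "dz": -0.3, "wx": 0, "wy": 0, "wz": 0, "gripper": 1}, {"dx": 0, "dy": 0, "dz": 0, "wx": 0, "wy": 0, "wz": 0, "gripper": 1}])

```text
time_s: 23.15
eef_pos: [0.5217, 0.2323, 0.2226]
orientation: [0.748, 0.664, 0.004, 0.002]
force: [-0.1, 0.9, -1.0]
finger_gap: 0.0649
gripper_force: 20.0
```

Call:
send_rows(moves=[{"dx": -0.25, "dy": 0.0595, "dz": 0, "wx": 0, "wy": 0, "wz": 0, "gripper": 1}, {"dx": -0.42, "dy": 0.0595, "dz": 0, "wx": 0, "wy": 0, "wz": 0, "gripper": 1}, {"dx": -0.42, "dy": 0.0595, "dz": 0, "wx": 0, "wy": 0, "wz": 0, "gripper": 1}, {"dx": -0.42, "dy": 0.0595, "dz": 0, "wx": 0, "wy": 0, "wz": 0, "gripper": 1}, {"dx": -0.42, "dy": 0.0595, "dz": 0, "wx": 0, "wy": 0, "wz": 0, "gripper": 1}, {"dx": -0.42, "dy": 0.0595, "dz": 0, "wx": 0, "wy": 0, "wz": 0, "gripper": 1}, {"dx": -0.42, "dy": 0.0595, "dz": 0, "wx": 0, "wy": 0, "wz": 0, "gripper": 1}, {"dx": -0.42, "dy": 0.0595, "dz": 0, "wx": 0, "wy": 0, "wz": 0, "gripper": 1}, {"dx": -0.42, "dy": 0.0595, "dz": 0, "wx": 0, "wy": 0, "wz": 0, "gripper": 1}, {"dx": -0.42, "dy": 0.0595, "dz": 0, "wx": 0, "wy": 0, "wz": 0, "gripper": 1}, {"dx": -0.42, "dy": 0.0595, "dz": 0, "wx": 0, "wy": 0, "wz": 0, "gripper": 1}, {"dx": -0.42, "dy": 0.0595, "dz": 0, "wx": 0, "wy": 0, "wz": 0, "gripper": 1}, {"dx": -0.42, "dy": 0.0595, "dz": 0, "wx": 0, "wy": 0, "wz": 0, "gripper": 1}, {"dx": -0.42, "dy": 0.0595, "dz": 0, "wx": 0, "wy": 0, "wz": 0, "gripper": 1}, {"dx": -0.23, "dy": 0.0595, "dz": 0, "wx": 0, "wy": 0, "wz": 0, "gripper": 1}, {"dx": 0, "dy": 0, "dz": 0, "wx": 0, "wy": 0, "wz": 0, "gripper": 1}, {"dx": 0, "dy": 0, "dz": 0, "wx": 0, "wy": 0, "wz": 0, "gripper": 1}])

```text
time_s: 24.85
eef_pos: [0.5342, -0.2482, 0.2166]
orientation: [0.748, 0.664, 0.0, -0.001]
force: [0.5, -0.6, -2.2]
finger_gap: 0.0647
gripper_force: 20.0
```

```bash
python3 - <<'E'
from look import *
from circ import circ
look("w9",["green_coaster","blue_coaster","green_tin_center"])
ci=vision.camera_info("wrist");im=cv2.imread("pics/w9.png")[:,:,::-1].copy();cz=ray(ci,(320,240))[0][2]
circ(im,ci,(.541,-.184),.004,.045,cz);circ(im,ci,(.568,-.013),.004,.045,cz)
for t in ("green_coaster","blue_coaster"):
    for d in masks_of(t,"wrist")[:1]:
        y,x=np.nonzero(d["pixels"]);print(t,d["p"],x.min(),x.max(),y.min(),y.max(),at_z(ci,((x.min()+x.max())/2,(y.min()+y.max())/2),.004))
E
```

```text
24.85 [ 0.5342 -0.2482  0.2166] cam (array([ 0.5433, -0.1779,  0.3828]), array([-0.0302, -0.2491, -0.968 ]))
green_coaster [(0.76, [0.5447, -0.1911, -0.0015], [324.0, 144.0])]
blue_coaster []
green_tin_center [(0.69, [0.5331, -0.2473, 0.2275], [315.0, 313.0])]
circ px 319.5 139.5 53.3 exp r 52.2 -> [ 0.5421 -0.186   0.004 ]
circ px 319.5 139.5 53.3 exp r 52.2 -> [ 0.5421 -0.186   0.004 ]
circ px 301.5 310.5 47.4 exp r 52.2 -> [ 0.5064 -0.3425  0.004 ]
green_coaster 0.94 270 373 87 193 [ 0.5438 -0.1866  0.004 ]
```

View pics/w9.png

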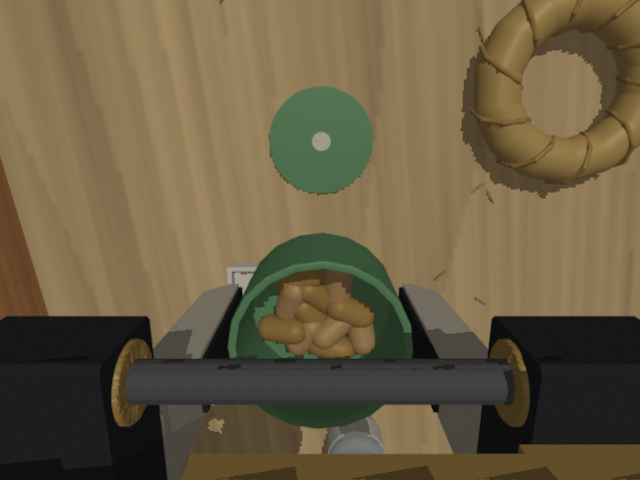

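The green coaster's dot is at (321,141), which is (0.5425, −0.186). I'll lower the tin there.

Call:
send_rows(moves=[{"dx": 0.2, "dy": 0.01, "dz": 0, "wx": 0, "wy": 0, "wz": 0, "gripper": 1}, {"dx": 0.38, "dy": 0, "dz": 0.1, "wx": 0, "wy": 0, "wz": 0, "gripper": 1}, {"dx": 0.2, "dy": 0, "dz": 0.2, "wx": 0, "wy": 0, "wz": 0, "gripper": 1}, {"dx": 0, "dy": 0, "dz": 0.3, "wx": 0, "wy": 0, "wz": 0, "gripper": 1}, {"dx": 0, "dy": 0, "dz": 0.3, "wx": 0, "wy": 0, "wz": 0, "gripper": 1}, {"dx": 0, "dy": 0, "dz": 0.3, "wx": 0, "wy": 0, "wz": 0, "gripper": 1}, {"dx": 0, "dy": 0, "dz": 0.3, "wx": 0, "wy": 0, "wz": 0, "gripper": 1}, {"dx": 0, "dy": 0, "dz": 0.3, "wx": 0, "wy": 0, "wz": 0, "gripper": 1}, {"dx": 0, "dy": 0, "dz": 0.25, "wx": 0, "wy": 0, "wz": 0, "gripper": 1}, {"dx": 0, "dy": 0, "dz": 0.2, "wx": 0, "wy": 0, "wz": 0, "gripper": 1}, {"dx": 0, "dy": 0, "dz": 0.1, "wx": 0, "wy": 0, "wz": 0, "gripper": 1}, {"dx": 0, "dy": 0, "dz": 0.06, "wx": 0, "wy": 0, "wz": 0, "gripper": 1}, {"dx": 0, "dy": 0, "dz": 0, "wx": 0, "wy": 0, "wz": 0, "gripper": 1}, {"dx": 0, "dy": 0, "dz": 0, "wx": 0, "wy": 0, "wz": 0, "gripper": 1}])

```text
time_s: 26.55
eef_pos: [0.5432, -0.1871, 0.0256]
orientation: [0.748, 0.664, 0.0, 0.001]
force: [0.2, -0.6, -2.0]
finger_gap: 0.0647
gripper_force: 20.0
```

Call:
send_rows(moves=[{"dx": 0, "dy": 0, "dz": 0.04, "wx": 0, "wy": 0, "wz": 0, "gripper": 1}, {"dx": 0, "dy": 0, "dz": 0.04, "wx": 0, "wy": 0, "wz": 0, "gripper": 1}, {"dx": 0, "dy": 0, "dz": 0.03, "wx": 0, "wy": 0, "wz": 0, "gripper": 1}, {"dx": 0, "dy": 0, "dz": 0.01, "wx": 0, "wy": 0, "wz": 0, "gripper": 1}, {"dx": 0, "dy": 0, "dz": 0, "wx": 0, "wy": 0, "wz": 0, "gripper": 1}, {"dx": 0, "dy": 0, "dz": 0, "wx": 0, "wy": 0, "wz": 0, "gripper": 1}])

```text
time_s: 27.15
eef_pos: [0.5426, -0.187, 0.0159]
orientation: [0.748, 0.664, 0.0, 0.0]
force: [-4.2, 0.9, 6.8]
finger_gap: 0.0645
gripper_force: 20.0
```

Contact felt, so I'll release, rise and go back to the carrier.

Call:
send_rows(moves=[{"dx": 0, "dy": 0, "dz": 0, "wx": 0, "wy": 0, "wz": 0, "gripper": -1}, {"dx": 0, "dy": 0, "dz": 0, "wx": 0, "wy": 0, "wz": 0, "gripper": -1}, {"dx": 0, "dy": 0, "dz": 0, "wx": 0, "wy": 0, "wz": 0, "gripper": -1}, {"dx": 0, "dy": 0, "dz": 0, "wx": 0, "wy": 0, "wz": 0, "gripper": -1}, {"dx": 0, "dy": 0, "dz": -0.15, "wx": 0, "wy": 0, "wz": 0, "gripper": -1}, {"dx": 0, "dy": 0, "dz": -0.3, "wx": 0, "wy": 0, "wz": 0, "gripper": -1}, {"dx": 0, "dy": 0, "dz": -0.4, "wx": 0, "wy": 0, "wz": 0, "gripper": -1}, {"dx": 0, "dy": 0, "dz": -0.4, "wx": 0, "wy": 0, "wz": 0, "gripper": -1}, {"dx": 0, "dy": 0, "dz": -0.4, "wx": 0, "wy": 0, "wz": 0, "gripper": -1}, {"dx": 0, "dy": 0, "dz": -0.4, "wx": 0, "wy": 0, "wz": 0, "gripper": -1}, {"dx": 0, "dy": 0, "dz": -0.35, "wx": 0, "wy": 0, "wz": 0, "gripper": -1}])

```text
time_s: 28.25
eef_pos: [0.5428, -0.187, 0.2101]
orientation: [0.748, 0.664, 0.0, 0.001]
force: [0.2, 0.4, 0.4]
finger_gap: 0.0928
gripper_force: 0.0
```

```bash
python3 - <<'E'
from h import *
for c in ("scene","side"):
    im=vision.grab_frame(c);cv2.imwrite(f"pics/{c}2.png",im[:,:,::-1])
    for t in ("green_tin_center","blue_tin_center","blue_coaster"): print(c,t,[(round(d["p"],2),np.round(d["location"],3).tolist()) for d in landmark_of(t,c)[:2]])
E
```

```text
scene green_tin_center [(0.8, [0.543, -0.189, 0.029])]
scene blue_tin_center [(0.75, [0.519, 0.225, 0.031])]
scene blue_coaster [(0.96, [0.568, -0.013, 0.004])]
side green_tin_center [(0.68, [0.497, -0.352, 0.005]), (0.67, [0.542, -0.189, 0.024])]
side blue_tin_center [(0.62, [0.519, 0.228, 0.03])]
side blue_coaster [(0.8, [0.568, -0.019, 0.001])]
```

Call:
send_rows(moves=[{"dx": 0.25, "dy": -0.0736, "dz": 0, "wx": 0, "wy": 0, "wz": 0, "gripper": -1}, {"dx": 0.43, "dy": -0.0736, "dz": 0, "wx": 0, "wy": 0, "wz": 0, "gripper": -1}, {"dx": 0.43, "dy": -0.0736, "dz": 0, "wx": 0, "wy": 0, "wz": 0, "gripper": -1}, {"dx": 0.43, "dy": -0.0736, "dz": 0, "wx": 0, "wy": 0, "wz": 0, "gripper": -1}, {"dx": 0.43, "dy": -0.0736, "dz": 0, "wx": 0, "wy": 0, "wz": 0, "gripper": -1}, {"dx": 0.43, "dy": -0.0736, "dz": 0, "wx": 0, "wy": 0, "wz": 0, "gripper": -1}, {"dx": 0.43, "dy": -0.0736, "dz": 0, "wx": 0, "wy": 0, "wz": 0, "gripper": -1}, {"dx": 0.43, "dy": -0.0736, "dz": 0, "wx": 0, "wy": 0, "wz": 0, "gripper": -1}, {"dx": 0.43, "dy": -0.0736, "dz": 0, "wx": 0, "wy": 0, "wz": 0, "gripper": -1}, {"dx": 0.43, "dy": -0.0736, "dz": 0, "wx": 0, "wy": 0, "wz": 0, "gripper": -1}, {"dx": 0.43, "dy": -0.0736, "dz": 0, "wx": 0, "wy": 0, "wz": 0, "gripper": -1}, {"dx": 0.28, "dy": -0.0736, "dz": 0, "wx": 0, "wy": 0, "wz": 0, "gripper": -1}, {"dx": 0, "dy": 0, "dz": 0, "wx": 0, "wy": 0, "wz": 0, "gripper": -1}, {"dx": 0, "dy": 0, "dz": 0, "wx": 0, "wy": 0, "wz": 0, "gripper": -1}])

```text
time_s: 30.05
eef_pos: [0.5173, 0.205, 0.206]
orientation: [0.747, 0.665, -0.001, -0.0]
force: [0.8, -0.5, -0.1]
finger_gap: 0.0931
gripper_force: 0.0
```

```bash
python3 - <<'E'
from look import *
from circ import circ
look("w10",["blue_tin_center","latch_pin","latch_pivot"])
ci=vision.camera_info("wrist");im=cv2.imread("pics/w10.png")[:,:,::-1].copy();cz=ray(ci,(320,240))[0][2]
circ(im,ci,(.519,.232),.052,.032,cz)
E
```

```text
30.05 [0.5173 0.205  0.206 ] cam (array([0.5264, 0.2757, 0.3721]), array([-0.0304, -0.2513, -0.9674]))
blue_tin_center [(0.86, [0.524, 0.2311, 0.0312], [324.0, 186.0])]
latch_pin [(0.93, [0.6359, 0.317, 0.1576], [550.0, 5.0]), (0.71, [0.3818, 0.0512, 0.1096], [161.0, 464.0])]
latch_pivot [(0.85, [0.5268, 0.3062, 0.1354], [314.0, 67.0])]
circ px 317.5 188.5 40.5 exp r 43.9 -> [0.5201 0.2313 0.052 ]
circ px 321.5 212.5 44.0 exp r 43.9 -> [0.521  0.2128 0.052 ]
```

The green tin stands at (0.543, −0.188). The blue tin is at (0.520, 0.2315), with the latch clear. I'll descend on it.

Call:
send_rows(moves=[{"dx": 0.333, "dy": -0.006, "dz": 0, "wx": 0, "wy": 0, "wz": 0, "gripper": -1}, {"dx": 0, "dy": 0, "dz": 0.3, "wx": 0, "wy": 0, "wz": 0, "gripper": -1}, {"dx": 0, "dy": 0, "dz": 0.33, "wx": 0, "wy": 0, "wz": 0, "gripper": -1}, {"dx": 0, "dy": 0, "dz": 0.33, "wx": 0, "wy": 0, "wz": 0, "gripper": -1}, {"dx": 0, "dy": 0, "dz": 0.33, "wx": 0, "wy": 0, "wz": 0, "gripper": -1}, {"dx": 0, "dy": 0, "dz": 0.33, "wx": 0, "wy": 0, "wz": 0, "gripper": -1}, {"dx": 0, "dy": 0, "dz": 0.2, "wx": 0, "wy": 0, "wz": 0, "gripper": -1}, {"dx": 0, "dy": 0, "dz": 0.2, "wx": 0, "wy": 0, "wz": 0, "gripper": -1}, {"dx": 0, "dy": 0, "dz": 0.15, "wx": 0, "wy": 0, "wz": 0, "gripper": -1}, {"dx": 0, "dy": 0, "dz": 0.12, "wx": 0, "wy": 0, "wz": 0, "gripper": -1}, {"dx": 0, "dy": 0, "dz": 0, "wx": 0, "wy": 0, "wz": 0, "gripper": -1}, {"dx": 0, "dy": 0, "dz": 0, "wx": 0, "wy": 0, "wz": 0, "gripper": -1}])

```text
time_s: 31.45
eef_pos: [0.5209, 0.2318, 0.0243]
orientation: [0.748, 0.664, 0.0, 0.0]
force: [0.9, 0.1, -0.2]
finger_gap: 0.0928
gripper_force: 0.0
```

Call:
send_rows(grip_force=20, moves=[{"dx": 0, "dy": 0, "dz": 0, "wx": 0, "wy": 0, "wz": 0, "gripper": 1}, {"dx": 0, "dy": 0, "dz": 0, "wx": 0, "wy": 0, "wz": 0, "gripper": 1}, {"dx": 0, "dy": 0, "dz": 0, "wx": 0, "wy": 0, "wz": 0, "gripper": 1}, {"dx": 0, "dy": 0, "dz": 0, "wx": 0, "wy": 0, "wz": 0, "gripper": 1}, {"dx": 0, "dy": 0, "dz": 0, "wx": 0, "wy": 0, "wz": 0, "gripper": 1}, {"dx": 0, "dy": 0, "dz": 0, "wx": 0, "wy": 0, "wz": 0, "gripper": 1}])

```text
time_s: 32.05
eef_pos: [0.5195, 0.2319, 0.024]
orientation: [0.748, 0.664, -0.001, -0.001]
force: [-5.6, 0.7, 5.9]
finger_gap: 0.0622
gripper_force: 20.0
```

Call:
send_rows(moves=[{"dx": 0, "dy": 0, "dz": -0.1, "wx": 0, "wy": 0, "wz": 0, "gripper": 1}, {"dx": 0, "dy": 0, "dz": -0.15, "wx": 0, "wy": 0, "wz": 0, "gripper": 1}, {"dx": 0, "dy": 0, "dz": -0.25, "wx": 0, "wy": 0, "wz": 0, "gripper": 1}, {"dx": 0, "dy": 0, "dz": -0.3, "wx": 0, "wy": 0, "wz": 0, "gripper": 1}, {"dx": 0, "dy": 0, "dz": -0.3, "wx": 0, "wy": 0, "wz": 0, "gripper": 1}, {"dx": 0, "dy": 0, "dz": -0.3, "wx": 0, "wy": 0, "wz": 0, "gripper": 1}, {"dx": 0, "dy": 0, "dz": -0.3, "wx": 0, "wy": 0, "wz": 0, "gripper": 1}, {"dx": 0, "dy": 0, "dz": -0.3, "wx": 0, "wy": 0, "wz": 0, "gripper": 1}, {"dx": 0, "dy": 0, "dz": -0.3, "wx": 0, "wy": 0, "wz": 0, "gripper": 1}, {"dx": 0, "dy": 0, "dz": 0, "wx": 0, "wy": 0, "wz": 0, "gripper": 1}])

```text
time_s: 33.05
eef_pos: [0.523, 0.2324, 0.2133]
orientation: [0.748, 0.664, 0.004, 0.002]
force: [0.1, -0.1, -1.6]
finger_gap: 0.062
gripper_force: 20.0
```

Call:
send_rows(moves=[{"dx": -0.25, "dy": 0.0969, "dz": 0, "wx": 0, "wy": 0, "wz": 0, "gripper": 1}, {"dx": -0.41, "dy": 0.0969, "dz": 0, "wx": 0, "wy": 0, "wz": 0, "gripper": 1}, {"dx": -0.41, "dy": 0.0969, "dz": 0, "wx": 0, "wy": 0, "wz": 0, "gripper": 1}, {"dx": -0.41, "dy": 0.0969, "dz": 0, "wx": 0, "wy": 0, "wz": 0, "gripper": 1}, {"dx": -0.41, "dy": 0.0969, "dz": 0, "wx": 0, "wy": 0, "wz": 0, "gripper": 1}, {"dx": -0.41, "dy": 0.0969, "dz": 0, "wx": 0, "wy": 0, "wz": 0, "gripper": 1}, {"dx": -0.41, "dy": 0.0969, "dz": 0, "wx": 0, "wy": 0, "wz": 0, "gripper": 1}, {"dx": -0.41, "dy": 0.0969, "dz": 0, "wx": 0, "wy": 0, "wz": 0, "gripper": 1}, {"dx": -0.41, "dy": 0.0969, "dz": 0, "wx": 0, "wy": 0, "wz": 0, "gripper": 1}, {"dx": -0.255, "dy": 0.0969, "dz": 0, "wx": 0, "wy": 0, "wz": 0, "gripper": 1}, {"dx": 0, "dy": 0, "dz": 0, "wx": 0, "wy": 0, "wz": 0, "gripper": 1}, {"dx": 0, "dy": 0, "dz": 0, "wx": 0, "wy": 0, "wz": 0, "gripper": 1}])

```text
time_s: 34.25
eef_pos: [0.5614, -0.0783, 0.2068]
orientation: [0.748, 0.664, -0.0, -0.001]
force: [-0.5, -0.4, -1.7]
finger_gap: 0.0625
gripper_force: 20.0
```

```bash
python3 - <<'E'
from look import *
from circ import circ
look("w11",["blue_coaster","blue_tin_center"])
ci=vision.camera_info("wrist");im=cv2.imread("pics/w11.png")[:,:,::-1].copy();cz=ray(ci,(320,240))[0][2]
circ(im,ci,(.568,-.013),.004,.045,cz)
E
```

```text
34.25 [ 0.5614 -0.0783  0.2068] cam (array([ 0.5706, -0.0079,  0.3731]), array([-0.0306, -0.2497, -0.9679]))
blue_coaster [(0.58, [0.5645, -0.013, 0.0002], [314.0, 136.0])]
blue_tin_center [(0.83, [0.5652, -0.0781, 0.2111], [328.0, 307.0])]
circ px 316.5 136.5 56.1 exp r 53.6 -> [ 0.5669 -0.0127  0.004 ]
```

View pics/w11.png

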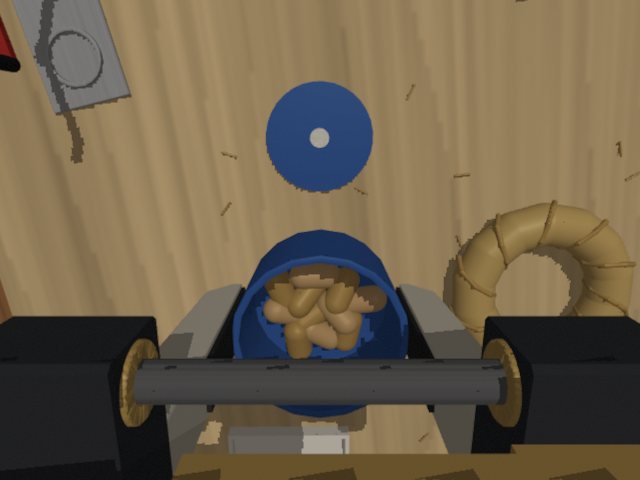

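The blue tin is held upright at (320,330), and the coaster's dot is at (319,138), which is (0.568, −0.0135). I'll lower it.

Call:
send_rows(moves=[{"dx": 0.2, "dy": -0.015, "dz": 0, "wx": 0, "wy": 0, "wz": 0, "gripper": 1}, {"dx": 0.414, "dy": 0, "dz": 0.1, "wx": 0, "wy": 0, "wz": 0, "gripper": 1}, {"dx": 0.2, "dy": 0, "dz": 0.2, "wx": 0, "wy": 0, "wz": 0, "gripper": 1}, {"dx": 0, "dy": 0, "dz": 0.3, "wx": 0, "wy": 0, "wz": 0, "gripper": 1}, {"dx": 0, "dy": 0, "dz": 0.3, "wx": 0, "wy": 0, "wz": 0, "gripper": 1}, {"dx": 0, "dy": 0, "dz": 0.3, "wx": 0, "wy": 0, "wz": 0, "gripper": 1}, {"dx": 0, "dy": 0, "dz": 0.3, "wx": 0, "wy": 0, "wz": 0, "gripper": 1}, {"dx": 0, "dy": 0, "dz": 0.25, "wx": 0, "wy": 0, "wz": 0, "gripper": 1}, {"dx": 0, "dy": 0, "dz": 0.25, "wx": 0, "wy": 0, "wz": 0, "gripper": 1}, {"dx": 0, "dy": 0, "dz": 0.13, "wx": 0, "wy": 0, "wz": 0, "gripper": 1}, {"dx": 0, "dy": 0, "dz": 0.1, "wx": 0, "wy": 0, "wz": 0, "gripper": 1}, {"dx": 0, "dy": 0, "dz": 0, "wx": 0, "wy": 0, "wz": 0, "gripper": 1}, {"dx": 0, "dy": 0, "dz": 0, "wx": 0, "wy": 0, "wz": 0, "gripper": 1}])

```text
time_s: 35.7
eef_pos: [0.5688, -0.0132, 0.0301]
orientation: [0.748, 0.664, 0.0, 0.0]
force: [0.2, -0.2, -0.5]
finger_gap: 0.0626
gripper_force: 20.0
```

Call:
send_rows(moves=[{"dx": 0, "dy": 0, "dz": 0.04, "wx": 0, "wy": 0, "wz": 0, "gripper": 1}, {"dx": 0, "dy": 0, "dz": 0.03, "wx": 0, "wy": 0, "wz": 0, "gripper": 1}, {"dx": 0, "dy": 0, "dz": 0.02, "wx": 0, "wy": 0, "wz": 0, "gripper": 1}, {"dx": 0, "dy": 0, "dz": 0.01, "wx": 0, "wy": 0, "wz": 0, "gripper": 1}, {"dx": 0, "dy": 0, "dz": 0, "wx": 0, "wy": 0, "wz": 0, "gripper": 1}, {"dx": 0, "dy": 0, "dz": 0, "wx": 0, "wy": 0, "wz": 0, "gripper": 1}])

```text
time_s: 36.3
eef_pos: [0.5685, -0.0134, 0.022]
orientation: [0.748, 0.664, 0.0, 0.0]
force: [-3.2, 0.3, 5.3]
finger_gap: 0.062
gripper_force: 20.0
```

Contact felt. Releasing and rising clear.

Call:
send_rows(moves=[{"dx": 0, "dy": 0, "dz": 0, "wx": 0, "wy": 0, "wz": 0, "gripper": -1}, {"dx": 0, "dy": 0, "dz": 0, "wx": 0, "wy": 0, "wz": 0, "gripper": -1}, {"dx": 0, "dy": 0, "dz": 0, "wx": 0, "wy": 0, "wz": 0, "gripper": -1}, {"dx": 0, "dy": 0, "dz": 0, "wx": 0, "wy": 0, "wz": 0, "gripper": -1}, {"dx": 0, "dy": 0, "dz": -0.15, "wx": 0, "wy": 0, "wz": 0, "gripper": -1}, {"dx": 0, "dy": 0, "dz": -0.3, "wx": 0, "wy": 0, "wz": 0, "gripper": -1}, {"dx": 0, "dy": 0, "dz": -0.4, "wx": 0, "wy": 0, "wz": 0, "gripper": -1}, {"dx": 0, "dy": 0, "dz": -0.4, "wx": 0, "wy": 0, "wz": 0, "gripper": -1}, {"dx": 0, "dy": 0, "dz": -0.4, "wx": 0, "wy": 0, "wz": 0, "gripper": -1}, {"dx": 0, "dy": 0, "dz": -0.4, "wx": 0, "wy": 0, "wz": 0, "gripper": -1}, {"dx": 0, "dy": 0, "dz": -0.35, "wx": 0, "wy": 0, "wz": 0, "gripper": -1}, {"dx": 0, "dy": 0, "dz": 0, "wx": 0, "wy": 0, "wz": 0, "gripper": -1}, {"dx": 0, "dy": 0, "dz": 0, "wx": 0, "wy": 0, "wz": 0, "gripper": -1}])

```text
time_s: 37.6
eef_pos: [0.5689, -0.0134, 0.2149]
orientation: [0.748, 0.664, 0.001, 0.001]
force: [-0.3, 0.7, 0.2]
finger_gap: 0.0928
gripper_force: 0.0
```

```bash
python3 - <<'E'
from h import *
for c in ("scene","side"):
    im=vision.grab_frame(c);cv2.imwrite(f"pics/{c}3.png",im[:,:,::-1])
    for t in ("blue_tin_center","green_tin_center","lid_knob","latch_pin","wreath","glue_gun","jar"): print(c,t,[(round(d["p"],2),np.round(d["location"],3).tolist()) for d in landmark_of(t,c)[:4]])
E
```

```text
scene blue_tin_center [(0.89, [0.568, -0.016, 0.027])]
scene green_tin_center [(0.79, [0.543, -0.19, 0.028])]
scene lid_knob [(0.54, [0.498, -0.357, 0.025]), (0.34, [0.749, 0.196, -0.0])]
scene latch_pin [(0.79, [0.634, 0.318, 0.162]), (0.79, [0.721, 0.315, 0.105]), (0.73, [0.266, 0.22, 0.158]), (0.65, [0.487, 0.467, 0.16])]
scene wreath [(0.65, [0.741, -0.171, 0.0])]
scene glue_gun [(0.74, [0.752, 0.193, -0.003])]
scene jar [(0.36, [0.54, -0.188, 0.03])]
side blue_tin_center [(0.58, [0.568, -0.018, 0.027]), (0.56, [0.539, -0.484, -0.0]), (0.45, [0.744, -0.163, -0.001])]
side green_tin_center [(0.7, [0.544, -0.186, 0.026]), (0.49, [0.498, -0.354, 0.005]), (0.48, [0.744, -0.168, -0.002])]
side lid_knob [(0.97, [0.499, -0.357, 0.033])]
side latch_pin [(0.57, [0.384, 0.058, 0.104]), (0.53, [0.265, 0.222, 0.159]), (0.51, [0.488, 0.469, 0.155]), (0.47, [0.634, 0.317, 0.158])]
side wreath [(0.61, [0.744, -0.164, -0.0])]
side glue_gun [(0.9, [0.752, 0.199, 0.002])]
side jar [(0.81, [0.54, -0.483, -0.001])]
```

View pics/scene3.png

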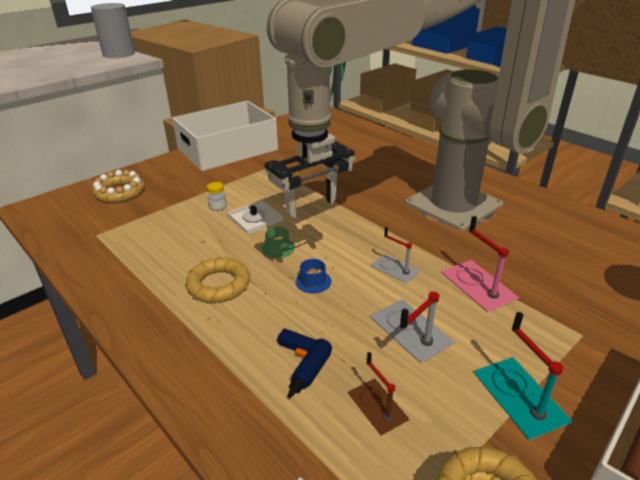

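The lid is in the tray at (253,213), the green tin is on its coaster at (278,242) and the blue tin on its own at (313,276). The latch is swung aside at (418,308) and the bystanders haven't moved. Handing in.

```bash
python3 -c "
from workcell import ticket
print(ticket.hand_in())"
```

```text
the job is handed in; nothing more can be done
None
```

The job is handed in, and no verdict came back: the latch is swung about 1.7 rad, the lid lies knob up in the tray, both tins stand on their own coasters, and the final camera check shows the glue gun, wreath and jar where they began.

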